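# Store the reagent in the dark box and lap its leaves

## Task

The amber reagent bottle leans in its tilted rest: stand it upright on the free worktop and let go of it, then take it up again and set it down upright inside the open dark box, without dropping it. Then shut the box light-tight: first fully close the leaf with the brass stepped edge while the other is still open, and last the leaf with the black overlapping strip, so that the strip laps over the step and both leaves lie fully down. Do not knock over the blue-capped bottle or the conical flask.

Things in the scene. Friction and masses are not known exactly. Their poses are not given: they have to be found in the camera images.
- amber_bottle: amber reagent bottle with white screw cap (fixed on), 0.3 kg, 109 mm long, loose, leaning in the bottle rest at the start, cap up and away from the robot, 35 degrees above level. Body 48 mm diameter from 0 to 67 mm of its length, a neck, then the cap, 40 mm diameter, from 78 to 108 mm. Origin: centre of its base; z axis from base to cap along the bottle
- bottle_rest: white tilted rest fixed to the bench, foot 100 x 70 x 5 mm, top at most 50 mm high: a trough 38 mm wide under the bottle's body, at 35 degrees, with a low stop at its lower end; the bottle's sides are free to grip. Origin: centre of its underside; x level towards the bottle's cap side (away from the robot), z up. Worktop is free beyond it, x 0.45 to 0.58, between the mixer (129 mm high, y below 0.205) and the plate reader (117 mm high, y above 0.43)
- dark_box: grey open-topped box fixed to the bench, 110 (its x) x 150 (its y) x 130 mm high, walls and floor 6 mm, inside 98 x 138 mm. Origin: centre of its underside; z up, y towards the stepped leaf (about to the robot's left), x away from the robot. Two leaves, 110 mm long, hinged on top of its +y and -y walls, open up and outward and together cover it. Machines up to 129 mm high stand on both sides
- stepped_leaf (a joint): white leaf on the box's +y wall, angle: 0 = shut (level on the box), pi/2 = upright, limit 2.2 (leaning outward). Plate 8 mm thick to 63 mm from the hinge, then a brass lip (lowest 3.5 mm) to 85 mm. Knob in the middle of its outer face, 28 mm from the hinge, 16 mm wide, 12 mm high. The stiff hinge (0.06 N m) keeps any angle: it neither falls nor springs back and must be pushed all the way
- strip_leaf (a joint): white leaf on the box's -y wall; angle, plate, knob, stiff hinge as the other. A black strip, 110 x 40 mm, lies on its outer face from 45 to 85 mm from the hinge, reaching beyond the plate, 5 to 9 mm above the leaf's underside. Shut last, it laps 20 mm over the brass lip; if shut first, the lip lands on it and the stepped leaf stays ajar
- stepped_leaf_hinge (a point): middle of the stepped leaf's hinge line, at the underside of the leaf: 75 mm from the box centre, 130 mm above the bench
- strip_leaf_hinge (a point): middle of the strip leaf's hinge line, at the underside of the leaf, 75 mm from the box centre, 130 mm above the bench
- stepped_leaf_edge (a point): middle of the free edge of the stepped leaf, 85 mm from the hinge
- strip_leaf_edge (a point): middle of the free edge of the strip leaf, 85 mm from the hinge
- bottle_bluecap: white bottle with blue cap, 56 mm wide, 106 mm high, standing loose at the back; bystander. Origin: centre of its underside
- conical_flask: clear conical flask, 50 mm wide, 85 mm high, standing loose at the back; bystander. Origin: centre of its underside

How it is judged:
On the way, in this order (a step that is already met when the one before it is completed fails the run):
1. the amber bottle stands upright on the worktop, let go (height (world z) of amber_bottle below 0.005 m and angle between amber_bottle's own z axis and vertical below 0.12 rad and contact force between amber_bottle and the fingers below 0.05 N and horizontal distance between amber_bottle and dark_box above 0.1 m), for 0.2 s.
2. the bottle stands upright on the floor of the box, let go (x of amber_bottle in the frame of dark_box between -0.05 and 0.05 m and y of amber_bottle in the frame of dark_box between -0.07 and 0.07 m and z of amber_bottle in the frame of dark_box between 0.002 and 0.012 m and angle between amber_bottle's own z axis and vertical below 0.12 rad and contact force between amber_bottle and the fingers below 0.05 N), for 0.2 s.
3. the stepped leaf is fully shut while the strip leaf is still open (value of joint stepped_leaf below 0.035 rad and value of joint strip_leaf above 0.25 rad), for 0.1 s.
At the end, for the whole second after the job is handed in: The bottle stands upright (within 0.12 rad) and still on the floor of the box, and both leaves are fully shut (each within 0.035 rad, 3 mm at the edge), the strip leaf lapping over the stepped leaf (x of amber_bottle in the frame of dark_box between -0.05 and 0.05 m and y of amber_bottle in the frame of dark_box between -0.07 and 0.07 m and z of amber_bottle in the frame of dark_box between 0.002 and 0.012 m and angle between amber_bottle's own z axis and vertical below 0.12 rad and value of joint each of stepped_leaf, strip_leaf below 0.035 rad and linear speed of amber_bottle below 0.05 m/s); the robot touches nothing.
It fails at once if the amber bottle is dropped (moves faster than 0.7 m/s while not held) (linear speed of amber_bottle above 0.7 m/s and contact force between amber_bottle and the fingers below 0.05 N).
It fails at once if the bottle_bluecap is knocked over (angle between bottle_bluecap's own z axis and vertical above 0.5 rad).
It fails at once if the conical_flask is knocked over (angle between conical_flask's own z axis and vertical above 0.5 rad).
It also fails if it takes over 64 s, if anything falls off the work surface, if the arm or the gripper's body presses on something with over 40 N, if the wrist force passes 120 N, or if a joint passes its speed limit or range.

## Robot

A 6-joint arm with a two-finger parallel gripper is mounted at the origin on a cart in front of the work surface, level with it; the furniture and walls round the work are solid. World frame = base frame: x ahead of the robot, y to its left, z up, the work surface at z = 0. Lengths are in m, angles in rad, forces in N, time in s.
With the tool pointing down it reaches from about 0.325 to 0.925 m from the base axis. Payload 3.1 kg.
Tool frame: the origin (TCP) lies midway between the tips of the shut fingers; the grasp point (between the pads) lies 19 mm behind it (pinch_z is the distance from the TCP to the grasp point, in m); z points along the fingers, y is the direction in which the jaws open and shut (so a half turn about z gives the same grasp; the last joint's range is limited). The gripper opens to 85 mm and grips with 20 to 120 N. Pads are 22 mm wide; open, the fingers measure 114 mm over their backs; the gripper's body (76 mm by 85 mm) begins 54 mm behind the grasp point. The pads swing forward as they close: fully open they stand 13 mm farther back than shut.
Start: joints at [1.202, 0.217, 1.613, -0, 1.311, -0.112], TCP at [0.159, 0.605, 0.231] pointing down, gripper open.
Joint ranges: [-2.75, 2.75], [-0.78, 2.1], [0.31, 2.55], [-1.13, 4.27], [0.13, 2.63], [-2.58, 2.58]. Speed limits (rad/s): [2.79, 2.79, 3.14, 3.14, 3.14, 3.14].

## Interface

Orientations are given as [roll, pitch, yaw] about the fixed x, y, z axes, in that order (R = Rz(yaw) Ry(pitch) Rx(roll)).
In Python, from rig import observe, capture, camera_model, finish_job, pinch_z gives the robot as it stands.
- The arm moves only by the shell command python3 -m handwheel 'ROWS' [FORCE]. ROWS is JSON, a list of rows, each an object of numbers: "tx", "ty", "tz": the shift along the world's x, y, z in mm; "ax", "ay", "az": the turn, a rotation vector about the world's x, y, z in rad; "claw": the closure, from 0 (fully open) to 1 (shut). A call has 1 to 8 rows; each row is the pose to reach, as a shift and turn from the pose measured when the call began; what a row does not reach only later rows make up. A row lasts 1/8 s, in which the tool goes at most 62.5 mm and 10.7 degrees, less where a joint would pass 70% of its speed; a pose out of reach is approached as far as the arm can. A call with a gripper value outside its range is refused whole. The fingers move at their own pace and stop on an object; FORCE is the grip in N (left out, the last holds). Time passes only in rows, so rows that repeat a pose let the fingers close. It gives the time, the measured TCP pose, the force and the opening at its end, in the units of the state.
- observe(): the state, without advancing time (a new reading comes with each control period).
- capture(name): name is "scene" or "top" or "wrist"; returns the picture (420x560x3 uint8, red, green, blue); there is no depth.
- camera_model(name): a dict with "mtx" (3x3 intrinsics, pixels), "R" (3x3) and "t" (3): a world point X has camera coordinates R X + t; the wrist camera has in their place "tool_from_camera" (4x4, takes a point from camera to tool coordinates, whose origin is the TCP and whose axes are the flange's). Camera axes: x right, y down, z forward; pixel columns grow to the right and rows downward; lengths in m; the calibration is good to about 2 mm. A picture is of the moment at which its call begins: read the wrist's pose just before it. camera_model takes no time and is no camera call.
- finish_job(): hands the job in, once; it reports no verdict.
The state is a dict: "time": time; "qpos": joint angles; "joint_vel": joint speeds; "tau": joint torques, N m; "tcp_pos": TCP position; "tool_rot": TCP orientation; "contact_force": force on the tool from outside, world axes, zero at the start; "torque": the same for the moment, N m; "grip_width": finger opening in m.
Only numpy, scipy, OpenCV 4.12 (cv2) and the standard library are available. Lean on these libraries where they do the work, as an engineer would, in place of code of your own. Each camera call takes 0.05 s, during which the arm holds its last target.

## Working session

There is one attempt and no reset: what is moved stays moved. The work goes in short steps, Python scripts to look and compute and a shell command to move; the robot and the scene stay as the last step left them, time stands still between calls to the robot, and variables do not carry over. Pictures are saved under pics/ and viewed, and the job is handed in when it is done.

```bash
ls; mkdir -p pics; python3 - <<'E'
from rig import *
import cv2,json
print(observe()); print(pinch_z)
for n in ("scene","top","wrist"):
    cv2.imwrite(f"pics/{n}0.png",capture(n)[:,:,::-1]); print(n,camera_model(n))
E
```

```text
pics
{'time': 0.0, 'qpos': array([ 1.20180046e+00,  2.17758436e-01,  1.61493661e+00, -3.41501280e-05,
        1.31131588e+00, -1.12204985e-01]), 'joint_vel': array([-6.46212184e-04, -3.81543880e-04,  1.36392316e-03, -8.63536247e-04,
       -1.40170326e-05, -8.27728059e-04]), 'tau': array([ 7.26102689e-05, -3.96848559e+01, -3.03854334e+01, -2.14310176e-04,
        9.89551772e-03, -2.09971449e-05]), 'tcp_pos': array([0.15842853, 0.6037352 , 0.22996434]), 'tool_rot': array([-3.13918590e+00, -2.37994424e-04,  2.88481029e+00]), 'contact_force': array([ 0.66304634,  0.34575896, -0.17101866]), 'torque': array([0.05188143, 0.0123851 , 0.00272726]), 'grip_width': 0.08557057321724487}
0.0187
scene {'mtx': array([[466.42921014,   0.        , 283.49019319],
       [  0.        , 466.42921014, 202.68125893],
       [  0.        ,   0.        ,   1.        ]]), 'R': array([[ 0.89352619, -0.44870886,  0.01647125],
       [-0.24708963, -0.52200369, -0.81636932],
       [ 0.3749102 ,  0.7253775 , -0.57729527]]), 't': array([-0.42630811,  0.24949111,  0.99061338])}
top {'mtx': array([[522.10470296,   
[... 162 characters left out ...]
968025, -0.02164237],
       [-0.98160354,  0.01695728, -0.19017609],
       [ 0.19048227,  0.01875738, -0.98151142]]), 't': array([0.09710403, 0.51799721, 1.10154598])}
wrist {'mtx': array([[296.96599741,   0.        , 277.83764191],
       [  0.        , 296.96599741, 209.80456151],
       [  0.        ,   0.        ,   1.        ]]), 'tool_from_camera': array([[-2.10518846e-04, -9.58814647e-01, -2.84032442e-01,
         7.25116830e-02],
       [ 9.99999763e-01, -3.88002556e-04,  5.68610180e-04,
         5.78112997e-05],
       [-6.55397083e-04, -2.84032255e-01,  9.58814502e-01,
        -1.42925587e-01],
       [ 0.00000000e+00,  0.00000000e+00,  0.00000000e+00,
         1.00000000e+00]])}
```

View pics/scene0.png

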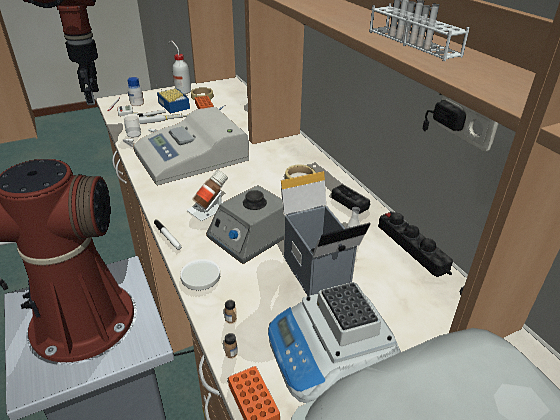

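View pics/top0.png

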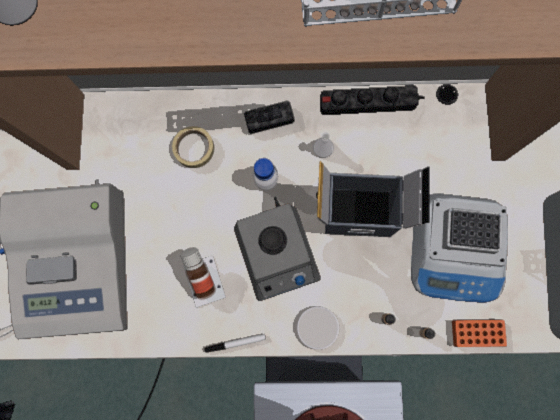

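View pics/wrist0.png

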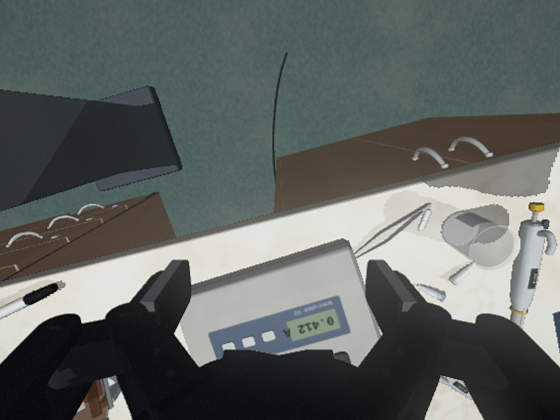

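```bash
python3 - <<'E'
import cv2
t=cv2.imread("pics/top0.png"); s=cv2.imread("pics/scene0.png")
def crop(im,x,y,w,h,k,n):
    c=cv2.resize(im[y:y+h,x:x+w],None,fx=k,fy=k,interpolation=cv2.INTER_CUBIC)
    for i in range(0,w,10):
        cv2.line(c,(i*k,0),(i*k,6 if i%50 else 14),(0,0,255),1)
        if i%20==0: cv2.putText(c,str(x+i),(i*k,24),0,.4,(0,0,255),1)
    for i in range(0,h,10):
        cv2.line(c,(0,i*k),(6,i*k),(0,0,255),1)
        if i%20==0: cv2.putText(c,str(y+i),(8,i*k+4),0,.4,(0,0,255),1)
    cv2.imwrite(n,c)
crop(t,165,230,80,90,6,"pics/c_bot.png")
crop(t,305,150,135,95,5,"pics/c_box.png")
crop(s,270,165,110,140,4,"pics/c_boxs.png")
crop(s,180,160,60,70,8,"pics/c_bots.png")
E
```

```text
(no output)
```

View pics/c_bot.png

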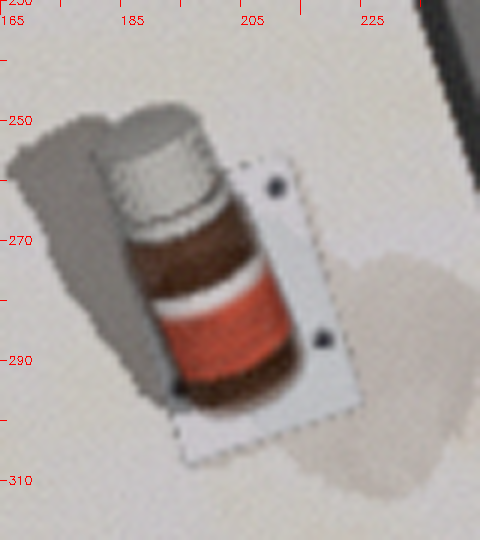

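View pics/c_box.png

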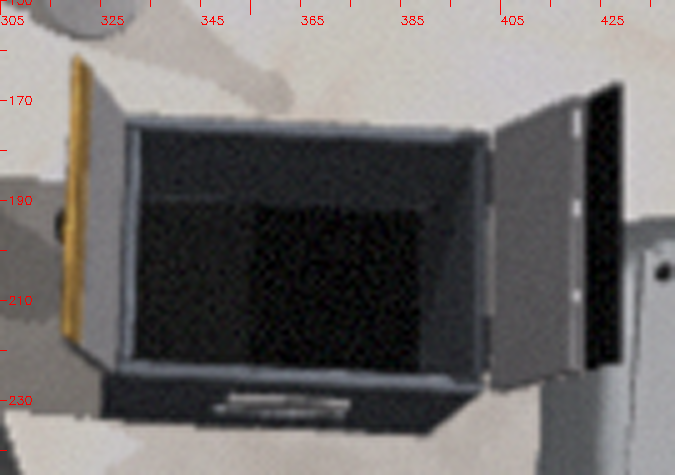

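View pics/c_boxs.png

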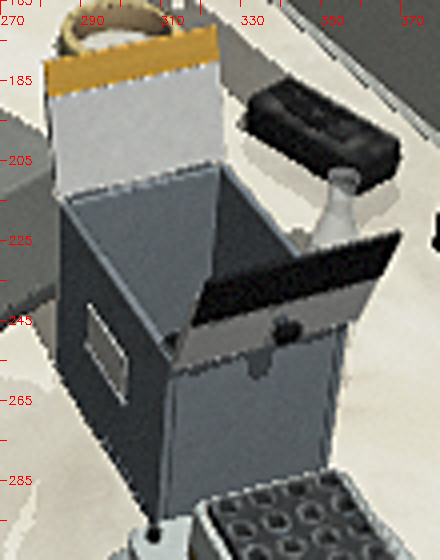

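View pics/c_bots.png

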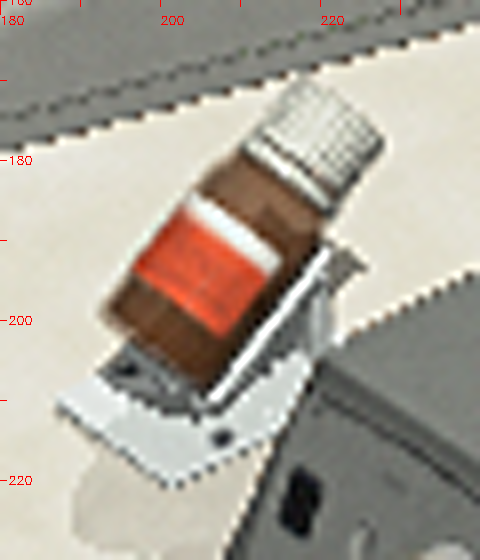

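```bash
cat > h.py <<'E'
import numpy as np, cv2
from rig import *
from scipy.spatial.transform import Rotation as Ro
from scipy.optimize import least_squares
def ray(n,px,z):
    c=camera_model(n); d=c["R"].T@np.linalg.inv(c["mtx"])@np.r_[px,1.]; o=-c["R"].T@c["t"]
    return o+d*(z-o[2])/d[2]
def proj(n,X):
    c=camera_model(n); p=np.atleast_2d(X)@c["R"].T+c["t"]; p=p@c["mtx"].T; return p[:,:2]/p[:,2:]
def crop(im,x,y,w,h,k,n):
    c=cv2.resize(im[y:y+h,x:x+w],None,fx=k,fy=k,interpolation=cv2.INTER_CUBIC)
    for i in range(0,w,10):
        cv2.line(c,(i*k,0),(i*k,6),(0,0,255),1)
        if i%20==0: cv2.putText(c,str(x+i),(i*k,24),0,.4,(0,0,255),1)
    for i in range(0,h,10):
        cv2.line(c,(0,i*k),(6,i*k),(0,0,255),1)
        if i%20==0: cv2.putText(c,str(y+i),(8,i*k+4),0,.4,(0,0,255),1)
    cv2.imwrite(n,c)
def fit(model,obs,p0):
    f=lambda p:np.concatenate([(proj(n,model(p,X))-px).ravel() for n,X,px in obs])
    r=least_squares(f,p0,loss='soft_l1'); return r.x, f(r.x).reshape(-1,2)
def pl(p,X): # x,y,yaw
    return np.r_[p[0],p[1],0]+Ro.from_euler('z',p[2]).apply(X)
E
python3 - <<'E'
from h import *
np.set_printoptions(precision=4,suppress=True)
for px in [(196.3,307.5),(225,297.5),(213.8,255.8)]: print(ray("top",px,.005))
obs=[("top",np.array([-.05,.035,.005]),(196.3,307.5)),("top",np.array([-.05,-.035,.005]),(225,297.5)),("top",np.array([.05,-.035,.005]),(213.8,255.8)),
 ("scene",np.array([-.05,.035,.005]),(180+55/8,160+408/8)),("scene",np.array([-.05,-.035,.005]),(180+170/8,160+485/8))]
print(fit(pl,obs,[.39,.3,.2]))
H=.13
obs=[("top",np.array([a,b,H]),p) for a,b,p in [(-.055,.075,(329.6,223.4)),(.055,.075,(330.4,174)),(.055,-.075,(402.6,177)),(-.055,-.075,(401.5,226.5))]]
obs+=[("scene",np.array([-.055,.075,H]),(270+60/4,165+198/4)),("scene",np.array([-.055,-.075,H]),(270+170/4,165+372/4)),("scene",np.array([.055,.075,H]),(270+222/4,165+162/4))]
pb,r=fit(pl,obs,[.5,-.15,0]);print(pb,r)
# leaf angles: edge corners at 85 mm
def leaf(sgn):
    def m(p,X):
        # X: (x along, dist d, height e)
        X=np.atleast_2d(X);a=p[0]; d=X[:,1];e=X[:,2]
        y=sgn*(.075-(d*np.cos(a)-e*np.sin(a)) ); z=H+d*np.sin(a)+e*np.cos(a)
        return pl(pb,np.c_[X[:,0],y,z])
    return m
so=[("top",np.array([.055,.085,.0]),(305+80/5,150+55/5)),("top",np.array([-.055,.085,0]),(305+72/5,150+337/5)),("scene",np.array([-.055,.085,0]),(270+43/4,165+60/4)),("scene",np.array([.055,.085,0.]),(270+217/4,165+27/4))]
print(fit(leaf(1),so,[1.7]))
so=[("top",np.array([.055,.085,.009]),(305+623/5,150+83/5)),("top",np.array([-.055,.085,.009]),(305+622/5,150+360/5)),("scene",np.array([-.055,.085,0.009]),(270+212/4,165+280/4)),("scene",np.array([.055,.085,0.009]),(270+402/4,165+232/4))]
print(fit(leaf(-1),so,[2.]))
E
```

```text
[0.3124 0.2843 0.005 ]
[0.3334 0.2205 0.005 ]
[0.427  0.2467 0.005 ]
(array([0.3709, 0.2658, 0.3001]), array([[-0.0498, -0.1898],
       [ 1.3063, -0.0313],
       [-0.2013, -0.8706],
       [-0.9859, -1.3324],
       [-0.6876,  0.2038]]))
[ 0.5237 -0.0846 -0.061 ] [[-0.9091  1.3182]
 [-0.0605 -1.4765]
 [ 0.3403 -1.5235]
 [ 1.2092  1.4533]
 [-0.7852  0.931 ]
 [-0.0134 -2.689 ]
 [ 0.6265 -0.279 ]]
(array([1.8475]), array([[ 0.1758, -0.0948],
       [-0.1995, -0.3278],
       [ 0.0532,  0.891 ],
       [-0.2791, -0.2023]]))
(array([1.8748]), array([[-0.4519, -0.8734],
       [ 0.0537,  0.1669],
       [-0.6903,  0.8494],
       [ 0.3834, -0.1278]]))
```

```bash
cat >> h.py <<'E'
t_=np.linspace(0,2*np.pi,60)
BOT=np.vstack([np.c_[r*np.cos(t_),r*np.sin(t_),0*t_+z] for r,z in [(.024,0),(.024,.067),(.02,.078),(.02,.108)]])
def bottle(p): # base x,y,z,yaw,tilt up
    c=Ro.from_euler('ZY',[p[3],np.pi/2-p[4]]); return c.apply(BOT)+p[:3]
E
python3 - <<'E'
from h import *
np.set_printoptions(precision=4,suppress=True)
def ext(p):
    X=bottle([*p[:4],np.radians(35)]); a=proj("scene",X); b=proj("top",X)
    return np.r_[a.max(0),a.min(0),b.max(0),b.min(0)]
obs=np.array([228.2,209.4,192.4,169.4,215,299.5,181.5,247])
r=least_squares(lambda p:np.r_[ext(p)-obs,(p[3]-.3)*30],[.345,.258,.03,.3],loss='soft_l1',x_scale=[.01,.01,.01,.1],diff_step=1e-3)
print(r.x,r.fun)
R=Ro.from_euler('z',-.3).apply(r.x[:3]-np.r_[.3709,.2658,0]);print("in rest",R)
for n,(x,y,w,h) in {"scene":(180,160,60,70),"top":(165,230,80,90)}.items():
    im=cv2.imread(f"pics/{n}0.png")
    k=6; crop(im,x,y,w,h,k,"/tmp/a.png"); c=cv2.imread("/tmp/a.png")
    for q in proj(n,bottle([*r.x,np.radians(35)])): cv2.circle(c,tuple(int(v) for v in ((q-[x,y]+.5)*k)),1,(0,255,0),-1)
    cv2.imwrite(f"pics/ov_{n}.png",c)
E
```

```text
[0.3431 0.2601 0.0303 0.2771] [ 0.1975  0.2037 -1.099   0.0736  1.0484  0.1857 -0.9556 -0.8841 -0.6874]
in rest [-0.0283  0.0028  0.0303]
```

View pics/ov_top.png

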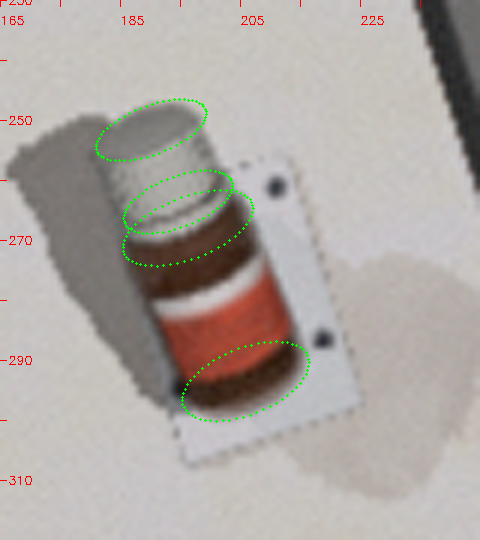

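View pics/ov_scene.png

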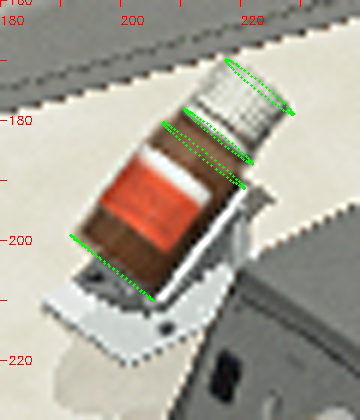

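```bash
python3 -m handwheel '[{"tx":56,"ty":-83,"tz":0,"az":0.14},{"tx":112,"ty":-166,"az":0.28},{"tx":168,"ty":-250,"az":0.42},{"tx":223,"ty":-333,"az":0.547},{"tx":223,"ty":-333,"tz":-10,"az":0.547},{"tx":223,"ty":-333,"tz":-50,"az":0.547},{"tx":223,"ty":-333,"tz":-90,"az":0.547},{"tx":223,"ty":-333,"tz":-90,"az":0.547}]'
python3 - <<'E'
from h import *
print(observe())
cv2.imwrite("pics/w1.png",capture("wrist")[:,:,::-1])
E
```

```text
{'time': 0.15, 'qpos': array([ 1.20180877e+00,  2.17588206e-01,  1.61457925e+00,  3.10206040e-05,
        1.31132314e+00, -1.12234352e-01]), 'joint_vel': array([-0.00208144, -0.00186157, -0.00638421,  0.00078181, -0.00224049,
        0.00166043]), 'tau': array([-3.46526649e-04, -3.97437859e+01, -3.04419672e+01, -1.44966380e-04,
        5.69054522e-03,  2.31772617e-05]), 'tcp_pos': array([0.15847426, 0.60392093, 0.23025655]), 'tool_rot': array([-3.13971002e+00, -2.42344749e-04,  2.88483123e+00]), 'contact_force': array([0.11888772, 0.27328832, 0.31084263]), 'torque': array([-0.00601481, -0.04031595,  0.00360001]), 'grip_width': 0.08547064550224583}validation failed for argument at $[0]...
```

View pics/w1.png

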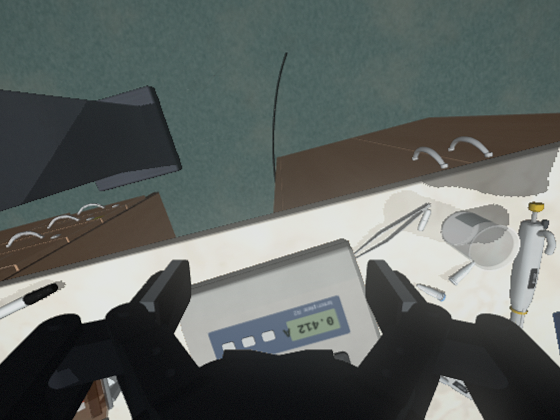

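```bash
python3 -m handwheel '[{"tx":56,"ty":-83,"tz":0,"ax":0,"ay":0,"az":0.14,"claw":0},{"tx":112,"ty":-166,"tz":0,"ax":0,"ay":0,"az":0.28,"claw":0},{"tx":168,"ty":-250,"tz":0,"ax":0,"ay":0,"az":0.42,"claw":0},{"tx":223,"ty":-333,"tz":0,"ax":0,"ay":0,"az":0.547,"claw":0},{"tx":223,"ty":-333,"tz":0,"ax":0,"ay":0,"az":0.547,"claw":0},{"tx":223,"ty":-333,"tz":-40,"ax":0,"ay":0,"az":0.547,"claw":0},{"tx":223,"ty":-333,"tz":-80,"ax":0,"ay":0,"az":0.547,"claw":0},{"tx":223,"ty":-333,"tz":-80,"ax":0,"ay":0,"az":0.547,"claw":0}]'
python3 - <<'E'
from h import *
print(observe())
cv2.imwrite("pics/w1b.png",capture("wrist")[:,:,::-1])
E
```

```text
time: 1.2
tcp_pos: [0.3787, 0.2675, 0.146]
tool_rot: [-3.138, -0.01, -2.855]
contact_force: [-0.1, -0.2, -0.6]
grip_width: 0.0856
{'time': 1.2, 'qpos': array([ 4.64465489e-01, -2.98869932e-02,  2.05148397e+00, -1.79120697e-03,
        1.13061832e+00, -1.39168945e+00]), 'joint_vel': array([ 0.04968648, -0.03670561, -0.07608272,  0.02478124,  0.01686922,
        0.01644982]), 'tau': array([ -1.06968217, -26.12298489, -28.01841259,  -0.17863247,
        -0.23625651,  -0.09741332]), 'tcp_pos': array([0.37871848, 0.26748911, 0.14596629]), 'tool_rot': array([-3.13811349, -0.01016607, -2.85547988]), 'contact_force': array([-0.11722186, -0.20986508, -0.56071089]), 'torque': array([0.02907289, 0.00178843, 0.00632416]), 'grip_width': 0.08558347704053818}
```

View pics/w1b.png

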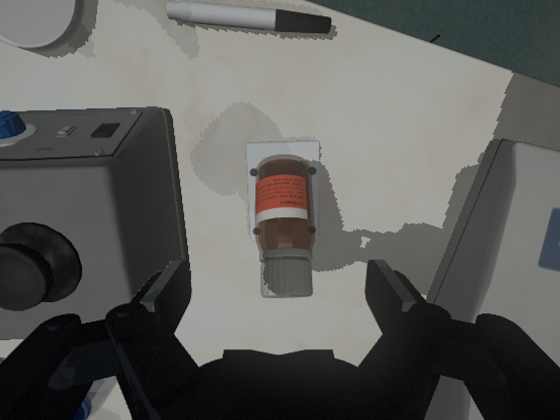

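```bash
cat >> h.py <<'E'
def wproj(o,X):
    c=camera_model("wrist"); T=np.eye(4);T[:3,:3]=Ro.from_euler('xyz',o["tool_rot"]).as_matrix();T[:3,3]=o["tcp_pos"]
    M=np.linalg.inv(T@c["tool_from_camera"]); p=np.atleast_2d(X)@M[:3,:3].T+M[:3,3]; p=p@c["mtx"].T; return p[:,:2]/p[:,2:]
E
python3 - <<'E'
from h import *
o=observe(); print(o["tcp_pos"],o["tool_rot"])
im=cv2.imread("pics/w1b.png"); x,y,w,h,k=230,130,110,180,4
crop(im,x,y,w,h,k,"/tmp/a.png"); c=cv2.imread("/tmp/a.png")
for q in wproj(o,bottle([.3431,.2600,.0303,.2771,np.radians(35)])): cv2.circle(c,tuple(int(v) for v in ((q-[x,y]+.5)*k)),1,(0,255,0),-1)
cv2.imwrite("pics/ov_w.png",c[:600])
E
```

```text
[0.3801431  0.26958237 0.14850136] [-3.13966795 -0.00524853 -2.85401797]
```

View pics/ov_w.png

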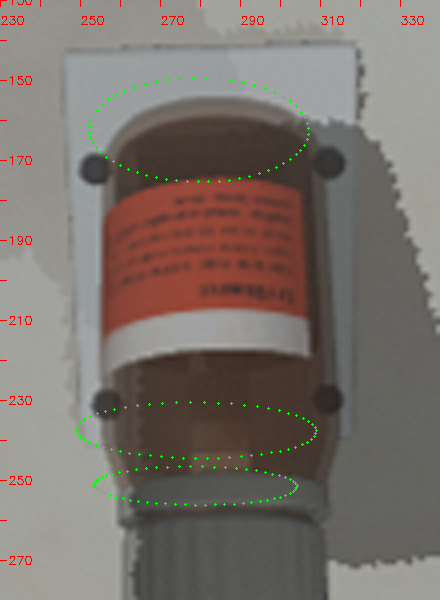

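```bash
python3 - <<'E'
from h import *
o=observe(); print(o["tcp_pos"],o["tool_rot"])
im=capture("wrist")[:,:,::-1]; x,y,w,h,k=230,130,110,150,4
crop(im,x,y,w,h,k,"/tmp/a.png"); c=cv2.imread("/tmp/a.png")
for q in wproj(o,bottle([.3431,.2600,.0303,.2771,np.radians(35)])): cv2.circle(c,tuple(int(v) for v in ((q-[x,y]+.5)*k)),1,(0,255,0),-1)
cv2.imwrite("pics/ov_w2.png",c[:600]); print(observe()["tcp_pos"])
E
```

```text
[0.3801431  0.26958237 0.14850136] [-3.13966795 -0.00524853 -2.85401797]
[0.38137169 0.271083   0.15041193]
```

View pics/ov_w2.png

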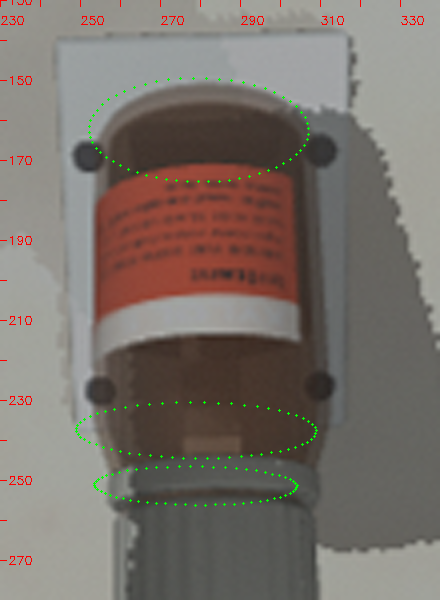

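```bash
python3 -m handwheel '[{"tx":1,"ty":1,"tz":-30,"ax":0,"ay":0,"az":0,"claw":0},{"tx":1.5,"ty":1.5,"tz":-60,"ax":0,"ay":0,"az":0,"claw":0},{"tx":1.5,"ty":1.5,"tz":-85,"ax":0,"ay":0,"az":0,"claw":0},{"tx":1.5,"ty":1.5,"tz":-102,"ax":0,"ay":0,"az":0,"claw":0},{"tx":1.5,"ty":1.5,"tz":-112,"ax":0,"ay":0,"az":0,"claw":0},{"tx":1.5,"ty":1.5,"tz":-112,"ax":0,"ay":0,"az":0,"claw":0},{"tx":1.5,"ty":1.5,"tz":-112,"ax":0,"ay":0,"az":0,"claw":0}]'
python3 - <<'E'
from h import *
print(observe()["tcp_pos"],observe()["contact_force"])
cv2.imwrite("pics/w2.png",capture("wrist")[:,:,::-1])
cv2.imwrite("pics/t2.png",capture("top")[:,:,::-1])
E
```

```text
time: 2.17
tcp_pos: [0.3837, 0.2731, 0.0394]
tool_rot: [-3.141, 0.001, -2.852]
contact_force: [1.1, -0.2, 0.8]
grip_width: 0.0856
[0.38372206 0.27314022 0.03936058] [ 1.1174559  -0.22696604  0.79809302]
```

View pics/w2.png

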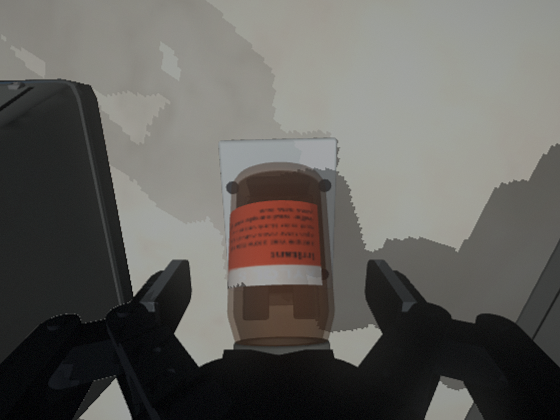

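View pics/t2.png

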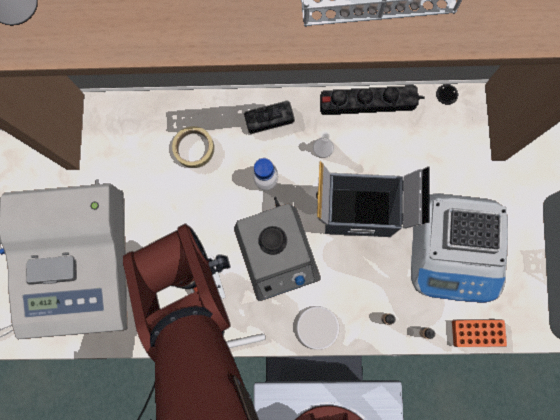

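```bash
python3 -m handwheel '[{"tx":0,"ty":0,"tz":0,"ax":0,"ay":0,"az":0,"claw":0.35},{"tx":0,"ty":0,"tz":0,"ax":0,"ay":0,"az":0,"claw":1},{"tx":0,"ty":0,"tz":0,"ax":0,"ay":0,"az":0,"claw":1},{"tx":0,"ty":0,"tz":0,"ax":0,"ay":0,"az":0,"claw":1},{"tx":0,"ty":0,"tz":0,"ax":0,"ay":0,"az":0,"claw":1},{"tx":0,"ty":0,"tz":0,"ax":0,"ay":0,"az":0,"claw":1}]' 60
python3 - <<'E'
from h import *
print(observe()["tcp_pos"],observe()["contact_force"])
cv2.imwrite("pics/w3.png",capture("wrist")[:,:,::-1])
E
```

```text
time: 3.02
tcp_pos: [0.3838, 0.2743, 0.0404]
tool_rot: [3.14, 0.002, -2.853]
contact_force: [-2.4, 3.3, 5.1]
grip_width: 0.0462
[0.38382936 0.27426578 0.04036582] [-2.42796812  3.34302759  5.07525797]
```

View pics/w3.png

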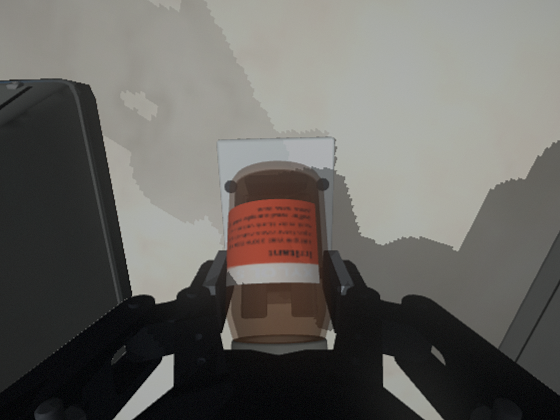

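```bash
python3 -m handwheel '[{"tx":0,"ty":0,"tz":10,"ax":0,"ay":0,"az":0,"claw":1},{"tx":0,"ty":0,"tz":30,"ax":0,"ay":0,"az":0,"claw":1},{"tx":0,"ty":0,"tz":60,"ax":0,"ay":0,"az":0,"claw":1},{"tx":0,"ty":0,"tz":90,"ax":0,"ay":0,"az":0,"claw":1},{"tx":0,"ty":0,"tz":110,"ax":0,"ay":0,"az":0,"claw":1},{"tx":0,"ty":0,"tz":110,"ax":0.03,"ay":-0.1,"az":0,"claw":1},{"tx":0,"ty":0,"tz":110,"ax":0.06,"ay":-0.2,"az":0,"claw":1},{"tx":0,"ty":0,"tz":110,"ax":0.06,"ay":-0.2,"az":0,"claw":1}]'
python3 - <<'E'
from h import *
print(observe())
cv2.imwrite("pics/w4.png",capture("wrist")[:,:,::-1])
E
```

```text
time: 4.08
tcp_pos: [0.3809, 0.2729, 0.1488]
tool_rot: [3.14, 0.206, -2.852]
contact_force: [-1.6, -0.3, -2.6]
grip_width: 0.0461
{'time': 4.075, 'qpos': array([ 0.49881351, -0.15982038,  2.17719018, -0.05185044,  0.92326157,
       -1.33410405]), 'joint_vel': array([-0.00949412,  0.03548979, -0.05834858,  0.0079167 ,  0.00373454,
       -0.00915619]), 'tau': array([  0.14278828, -24.00063157, -30.34136295,  -0.21081496,
        -1.09251101,   0.05149663]), 'tcp_pos': array([0.38094781, 0.27290588, 0.14879343]), 'tool_rot': array([ 3.14037318,  0.20574474, -2.85248495]), 'contact_force': array([-1.60524065, -0.27811276, -2.61122809]), 'torque': array([-0.07770788,  0.1741117 , -0.00380503]), 'grip_width': 0.04607742969453352}
```

View pics/w4.png

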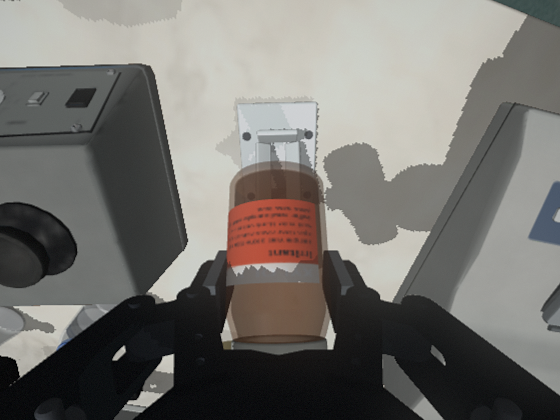

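```bash
python3 -m handwheel '[{"tx":30,"ty":11,"tz":0,"ax":0.035,"ay":-0.12,"az":0,"claw":1},{"tx":60,"ty":22,"tz":0,"ax":0.07,"ay":-0.24,"az":0,"claw":1},{"tx":90,"ty":34,"tz":0,"ax":0.104,"ay":-0.36,"az":0,"claw":1},{"tx":120,"ty":46,"tz":0,"ax":0.139,"ay":-0.48,"az":0,"claw":1},{"tx":150,"ty":57,"tz":0,"ax":0.173,"ay":-0.6,"az":0,"claw":1},{"tx":150,"ty":57,"tz":-15,"ax":0.208,"ay":-0.724,"az":0,"claw":1},{"tx":150,"ty":57,"tz":-30,"ax":0.208,"ay":-0.724,"az":0,"claw":1},{"tx":150,"ty":57,"tz":-30,"ax":0.208,"ay":-0.724,"az":0,"claw":1}]'
python3 - <<'E'
from h import *
o=observe();print(o); print(Ro.from_euler('xyz',o['tool_rot']).as_matrix())
cv2.imwrite("pics/s5.png",capture("scene")[:,:,::-1])
E
```

```text
time: 5.12
tcp_pos: [0.5371, 0.3163, 0.1671]
tool_rot: [3.124, 0.87, -2.846]
contact_force: [0.2, 0.7, -4.1]
grip_width: 0.0464
{'time': 5.125, 'qpos': array([ 0.4800429 , -0.0335501 ,  2.25163019, -1.12425684,  0.13681722,
       -0.33069593]), 'joint_vel': array([ 0.01116938, -0.01019107, -0.0018263 , -0.00617874, -0.00052186,
       -0.00998825]), 'tau': array([ -0.08594138, -27.17897773, -28.72406244,  -0.44526081,
        -1.25319913,   0.07020041]), 'tcp_pos': array([0.53706234, 0.31631766, 0.16714721]), 'tool_rot': array([ 3.12394993,  0.87046262, -2.84619119]), 'contact_force': array([ 0.19321882,  0.65764905, -4.05050895]), 'torque': array([-0.23262049,  0.71396497,  0.00856519]), 'grip_width': 0.046429078789621235}
[[-0.61655776 -0.30398376  0.72625781]
 [-0.18762149  0.95260937  0.2394443 ]
 [-0.76462717  0.01136967 -0.64437258]]
```

View pics/s5.png

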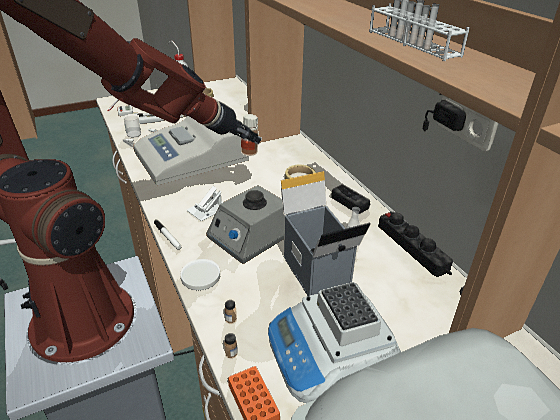

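```bash
python3 -m handwheel '[{"tx":8,"ty":8,"tz":-20,"ax":0,"ay":0,"az":0,"claw":1},{"tx":16,"ty":14,"tz":-40,"ax":0,"ay":0,"az":0,"claw":1},{"tx":20,"ty":14,"tz":-60,"ax":0,"ay":0,"az":0,"claw":1},{"tx":20,"ty":14,"tz":-70,"ax":0,"ay":0,"az":0,"claw":1},{"tx":20,"ty":14,"tz":-70,"ax":0,"ay":0,"az":0,"claw":1},{"tx":20,"ty":14,"tz":-70,"ax":0,"ay":0,"az":0,"claw":1}]'
python3 - <<'E'
from h import *
o=observe();print(o['qpos']); print(Ro.from_euler('xyz',o['tool_rot']).as_matrix())
cv2.imwrite("pics/s6.png",capture("scene")[:,:,::-1])
cv2.imwrite("pics/w6.png",capture("wrist")[:,:,::-1])
crop(cv2.imread("pics/s6.png"),180,80,110,110,5,"pics/c6.png")
E
```

```text
time: 5.92
tcp_pos: [0.5588, 0.3325, 0.1286]
tool_rot: [3.127, 0.813, -2.844]
contact_force: [-0.3, -0.2, -3.5]
grip_width: 0.0461
[ 0.48596258  0.10321279  2.17380322 -1.12482161  0.1350936  -0.31979876]
[[-0.65702531 -0.30361904  0.69002407]
 [-0.20180867  0.95274175  0.22706039]
 [-0.7263546   0.00993158 -0.6872484 ]]
```

View pics/c6.png

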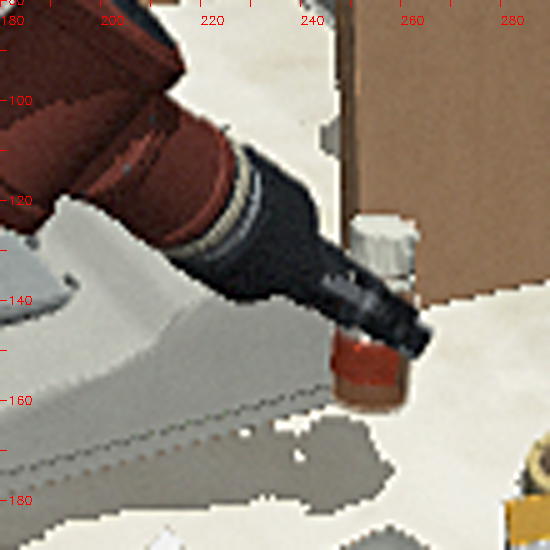

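View pics/w6.png

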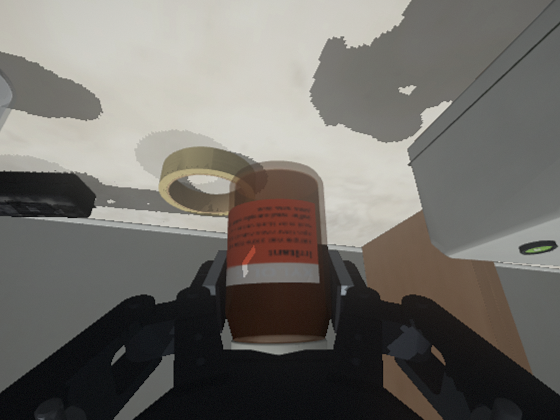

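```bash
python3 -m handwheel '[{"tx":0,"ty":0,"tz":-15,"ax":-0.01,"ay":0.036,"az":0,"claw":1},{"tx":0,"ty":0,"tz":-30,"ax":-0.02,"ay":0.072,"az":0,"claw":1},{"tx":0,"ty":0,"tz":-45,"ax":-0.03,"ay":0.108,"az":0,"claw":1},{"tx":0,"ty":0,"tz":-60,"ax":-0.04,"ay":0.144,"az":0,"claw":1},{"tx":0,"ty":0,"tz":-67,"ax":-0.04,"ay":0.144,"az":0,"claw":1},{"tx":0,"ty":0,"tz":-67,"ax":-0.04,"ay":0.144,"az":0,"claw":1},{"tx":0,"ty":0,"tz":-67,"ax":-0.04,"ay":0.144,"az":0,"claw":1}]'
python3 - <<'E'
from h import *
o=observe();print(o['qpos'],o['time']); print(Ro.from_euler('xyz',o['tool_rot']).as_matrix())
E
```

```text
time: 6.9
tcp_pos: [0.5591, 0.3327, 0.0624]
tool_rot: [3.122, 0.665, -2.847]
contact_force: [0.1, 0.0, -4.0]
grip_width: 0.0461
[ 0.4705772   0.23884809  2.1065401  -0.57963369  0.16245565 -0.85837821] 6.9
[[-0.75319298 -0.30187694  0.58444045]
 [-0.22848028  0.9532204   0.19790814]
 [-0.61684447  0.0155299  -0.78693184]]
```

```bash
python3 -m handwheel '[{"tx":0,"ty":0,"tz":-8,"ax":0,"ay":0,"az":0,"claw":1},{"tx":0,"ty":0,"tz":-15,"ax":0,"ay":0,"az":0,"claw":1},{"tx":0,"ty":0,"tz":-18,"ax":0,"ay":0,"az":0,"claw":1},{"tx":0,"ty":0,"tz":-20,"ax":0,"ay":0,"az":0,"claw":1},{"tx":0,"ty":0,"tz":-20,"ax":0,"ay":0,"az":0,"claw":1}]' 30
python3 - <<'E'
from h import *
o=observe();print(o['qpos'],o['time'],o['contact_force'],o['tcp_pos']);print(Ro.from_euler('xyz',o['tool_rot']).as_matrix()[:,2])
cv2.imwrite("pics/s7.png",capture("scene")[:,:,::-1])
crop(cv2.imread("pics/s7.png"),200,120,80,80,7,"pics/c7.png")
E
```

```text
time: 7.52
tcp_pos: [0.5592, 0.3336, 0.0438]
tool_rot: [3.124, 0.664, -2.847]
contact_force: [0.4, -0.3, -3.4]
grip_width: 0.0459
[ 0.47331497  0.28046511  2.10389294 -0.75163565  0.13501767 -0.68262065] 7.525 [ 0.41464456 -0.2604762  -3.41919618] [0.55919116 0.3335871  0.04381535]
[ 0.58411948  0.19588492 -0.78767603]
```

View pics/c7.png

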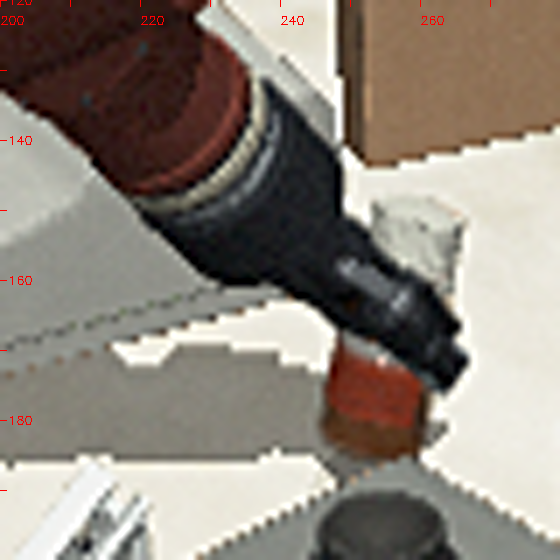

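```bash
python3 -m handwheel '[{"tx":0,"ty":0,"tz":-2,"ax":0,"ay":0,"az":0,"claw":1},{"tx":0,"ty":0,"tz":-3,"ax":0,"ay":0,"az":0,"claw":1},{"tx":0,"ty":0,"tz":-4,"ax":0,"ay":0,"az":0,"claw":1},{"tx":0,"ty":0,"tz":-5,"ax":0,"ay":0,"az":0,"claw":1}]' 20
python3 -m handwheel '[{"tx":0,"ty":0,"tz":-1,"ax":0,"ay":0,"az":0,"claw":1},{"tx":0,"ty":0,"tz":-2,"ax":0,"ay":0,"az":0,"claw":1}]' 20
```

```text
time: 8.07
tcp_pos: [0.56, 0.3346, 0.0412]
tool_rot: [3.127, 0.663, -2.847]
contact_force: [-5.0, -4.3, 7.2]
grip_width: 0.0461
time: 8.32
tcp_pos: [0.5607, 0.3349, 0.0412]
tool_rot: [3.128, 0.665, -2.847]
contact_force: [-9.5, -5.1, 14.4]
grip_width: 0.0459
```

```bash
python3 -m handwheel '[{"tx":-4,"ty":-1,"tz":-1,"ax":0,"ay":0,"az":0,"claw":1},{"tx":-8,"ty":-2,"tz":-2,"ax":0,"ay":0,"az":0,"claw":1},{"tx":-11,"ty":-3.5,"tz":-3,"ax":0,"ay":0,"az":0,"claw":1},{"tx":-14,"ty":-5,"tz":-4,"ax":0,"ay":0,"az":0,"claw":1},{"tx":-16,"ty":-5,"tz":-5,"ax":0,"ay":0,"az":0,"claw":1}]' 20
python3 - <<'E'
from h import *
cv2.imwrite("pics/s8.png",capture("scene")[:,:,::-1])
crop(cv2.imread("pics/s8.png"),200,120,80,80,7,"pics/c8.png")
cv2.imwrite("pics/w8.png",capture("wrist")[:,:,::-1])
E
```

```text
time: 8.95
tcp_pos: [0.548, 0.3323, 0.041]
tool_rot: [3.131, 0.67, -2.846]
contact_force: [7.9, -1.4, 6.6]
grip_width: 0.0462
```

View pics/c8.png

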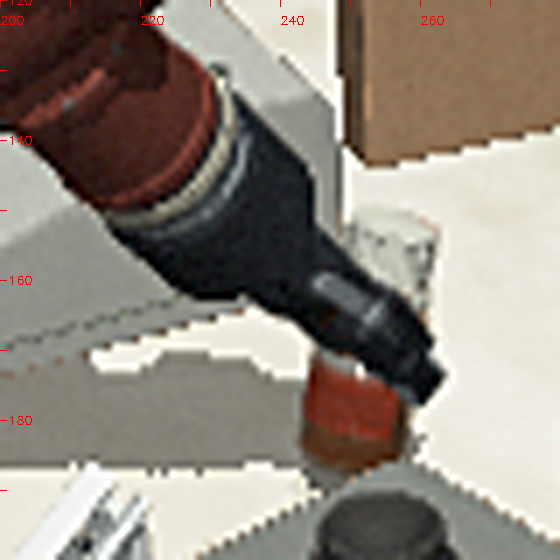

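View pics/w8.png

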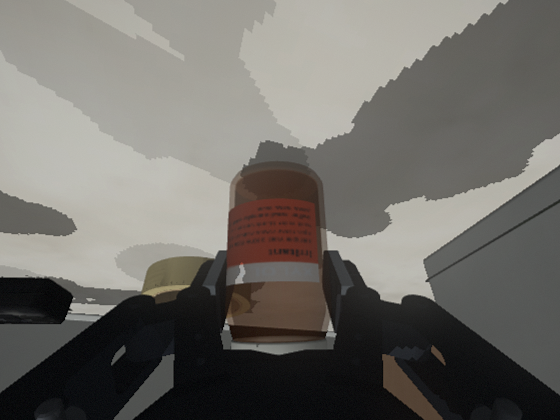

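```bash
python3 -m handwheel '[{"tx":1,"ty":0,"tz":-0.5,"ax":0,"ay":0,"az":0,"claw":1},{"tx":1,"ty":0,"tz":-0.5,"ax":0,"ay":0,"az":0,"claw":0.2},{"tx":1,"ty":0,"tz":0,"ax":0,"ay":0,"az":0,"claw":0},{"tx":-2,"ty":-1,"tz":4,"ax":0,"ay":0,"az":0,"claw":0},{"tx":-6,"ty":-2,"tz":8,"ax":0,"ay":0,"az":0,"claw":0},{"tx":-9,"ty":-3,"tz":12,"ax":0,"ay":0,"az":0,"claw":0}]' 20
python3 - <<'E'
from h import *
cv2.imwrite("pics/s9.png",capture("scene")[:,:,::-1])
crop(cv2.imread("pics/s9.png"),200,120,80,80,7,"pics/c9.png")
cv2.imwrite("pics/w9.png",capture("wrist")[:,:,::-1])
E
```

```text
time: 9.8
tcp_pos: [0.5387, 0.3294, 0.0535]
tool_rot: [3.13, 0.671, -2.847]
contact_force: [-0.4, 0.6, 0.7]
grip_width: 0.0853
```

View pics/c9.png

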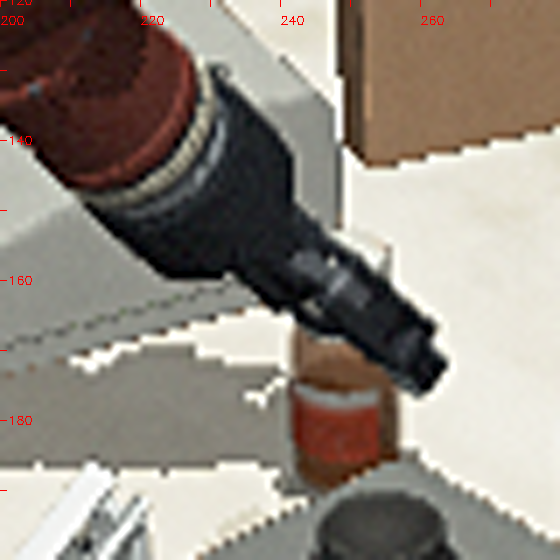

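View pics/w9.png

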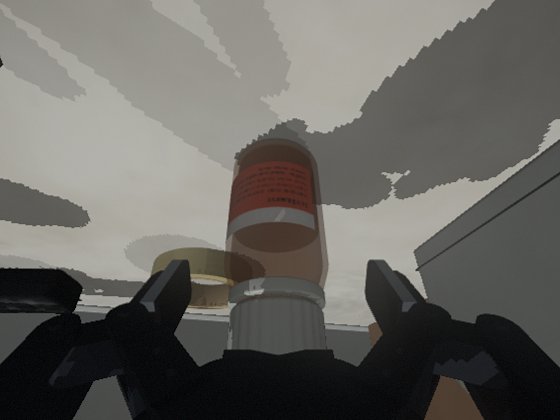

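```bash
python3 -m handwheel '[{"tx":-6,"ty":-2,"tz":9,"ax":0,"ay":0,"az":0,"claw":0},{"tx":-15,"ty":-5,"tz":22,"ax":0,"ay":0,"az":0,"claw":0},{"tx":-30,"ty":-10,"tz":42,"ax":0,"ay":0,"az":0,"claw":0},{"tx":-45,"ty":-15,"tz":64,"ax":0,"ay":0,"az":0,"claw":0},{"tx":-60,"ty":-20,"tz":88,"ax":0,"ay":0,"az":0,"claw":0},{"tx":-75,"ty":-25,"tz":110,"ax":0,"ay":0.1,"az":0,"claw":0},{"tx":-80,"ty":-28,"tz":140,"ax":0,"ay":0.2,"az":0,"claw":0},{"tx":-80,"ty":-28,"tz":150,"ax":0,"ay":0.3,"az":0,"claw":0}]'
python3 - <<'E'
from h import *
cv2.imwrite("pics/s10.png",capture("scene")[:,:,::-1])
crop(cv2.imread("pics/s10.png"),200,120,80,80,7,"pics/c10.png")
cv2.imwrite("pics/t10.png",capture("top")[:,:,::-1])
E
```

```text
time: 10.9
tcp_pos: [0.4599, 0.3024, 0.2077]
tool_rot: [3.035, 0.385, -2.894]
contact_force: [-0.5, -1.2, -0.9]
grip_width: 0.0854
```

View pics/c10.png

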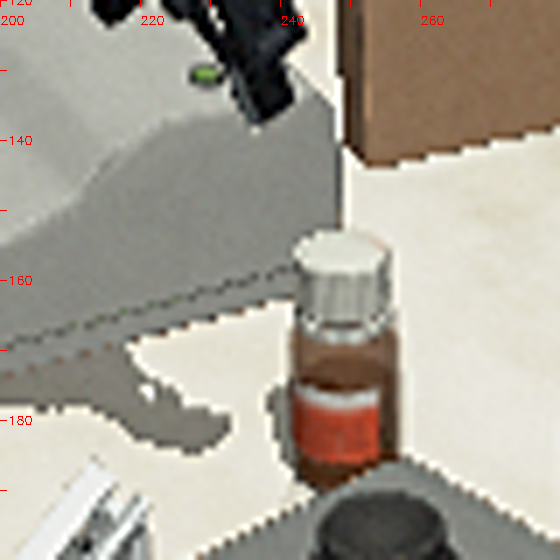

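View pics/t10.png

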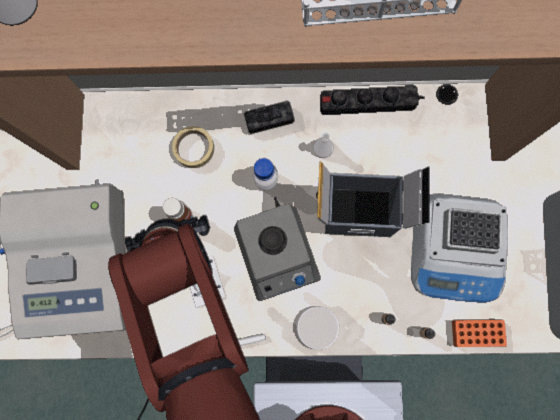

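```bash
python3 - <<'E'
from h import *
print(ray("scene",(248.7,155.3),.108),ray("top",(174.5,208.5),.108))
im=cv2.imread("pics/t10.png");crop(im,150,185,60,60,8,"pics/c10t.png")
o=observe();print(o['tcp_pos'],Ro.from_euler('xyz',o['tool_rot']).as_matrix())
E
```

```text
[0.52492863 0.32545312 0.108     ] [0.5170231  0.31523048 0.108     ]
[0.4629136  0.30253144 0.20870413] [[-0.89705617 -0.2804281   0.34154109]
 [-0.2243887   0.9548619   0.19464959]
 [-0.38070978  0.09797366 -0.91948965]]
```

View pics/c10t.png

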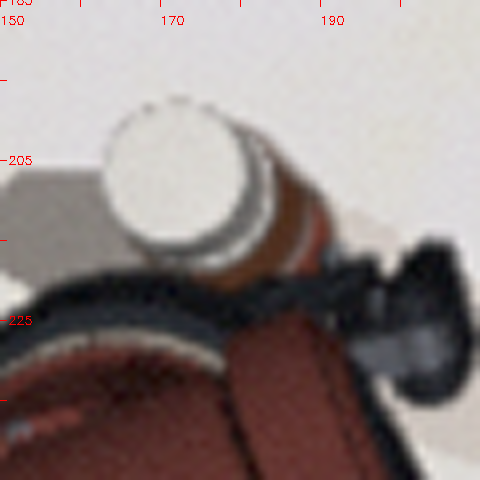

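```bash
cat >> h.py <<'E'
def delta(pos,yaw):
    o=observe(); R=Ro.from_euler('xyz',o['tool_rot']); T=Ro.from_euler('xyz',[np.pi,0,yaw])
    return ((np.array(pos)-o['tcp_pos'])*1000).round(1),(T*R.inv()).as_rotvec().round(3)
E
python3 -c "
from h import *
print(delta([.523,.323,.215],3.08))"
```

```text
(array([60.1, 20.5,  6.3]), array([-0.141,  0.381, -0.323]))
```

```bash
python3 -m handwheel '[{"tx":10,"ty":4,"tz":6,"ax":-0.035,"ay":0.095,"az":-0.08,"claw":0},{"tx":25,"ty":8,"tz":6,"ax":-0.07,"ay":0.19,"az":-0.16,"claw":0},{"tx":40,"ty":14,"tz":6,"ax":-0.105,"ay":0.285,"az":-0.24,"claw":0},{"tx":60,"ty":20.5,"tz":6,"ax":-0.141,"ay":0.381,"az":-0.323,"claw":0},{"tx":60,"ty":20.5,"tz":6,"ax":-0.141,"ay":0.381,"az":-0.323,"claw":0},{"tx":60,"ty":20.5,"tz":6,"ax":-0.141,"ay":0.381,"az":-0.323,"claw":0},{"tx":60,"ty":20.5,"tz":6,"ax":-0.141,"ay":0.381,"az":-0.323,"claw":0}]'
python3 - <<'E'
from h import *
o=observe();print(o['tcp_pos'],o['tool_rot'])
im=capture("wrist")[:,:,::-1]; cv2.imwrite("pics/w11.png",im)
print(wproj(o,[[.523,.323,.108],[.523+.02,.323,.108],[.523-.02,.323,.108],[.523,.343,.108],[.523,.303,.108]]))
print(delta([.523,.323,.215],3.08))
E
```

```text
time: 11.88
tcp_pos: [0.5215, 0.3227, 0.2143]
tool_rot: [-3.141, -0.001, 3.081]
contact_force: [0.2, -0.6, -0.2]
grip_width: 0.0855
[0.52154233 0.32265418 0.21434818] [-3.14096552e+00 -5.59297477e-04  3.08086301e+00]
[[278.11910006 209.92637466]
 [279.4745599  231.32104264]
 [276.7032996  187.57928631]
 [300.94920479 208.59118996]
 [255.34979164 211.25800378]]
(array([1.3, 0.3, 0.3]), array([ 0.   , -0.   , -0.001]))
```

View pics/w11.png

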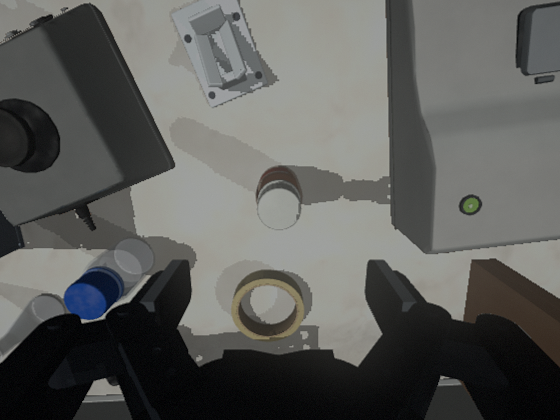

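```bash
python3 -m handwheel '[{"tx":-0.5,"ty":1,"tz":-30,"ax":0,"ay":0,"az":0,"claw":0},{"tx":-0.5,"ty":1,"tz":-65,"ax":0,"ay":0,"az":0,"claw":0},{"tx":-0.5,"ty":1,"tz":-100,"ax":0,"ay":0,"az":0,"claw":0},{"tx":-0.5,"ty":1,"tz":-125,"ax":0,"ay":0,"az":0,"claw":0},{"tx":-0.5,"ty":1,"tz":-141,"ax":0,"ay":0,"az":0,"claw":0},{"tx":-0.5,"ty":1,"tz":-141,"ax":0,"ay":0,"az":0,"claw":0},{"tx":-0.5,"ty":1,"tz":-141,"ax":0,"ay":0,"az":0,"claw":0}]'
python3 - <<'E'
from h import *
im=capture("wrist")[:,:,::-1]; cv2.imwrite("pics/w12.png",im)
print(observe()['tcp_pos'])
E
```

```text
time: 12.8
tcp_pos: [0.5221, 0.3242, 0.0752]
tool_rot: [3.141, 0.002, 3.081]
contact_force: [1.0, -0.1, -0.3]
grip_width: 0.0854
[0.52240328 0.32433134 0.07551532]
```

View pics/w12.png

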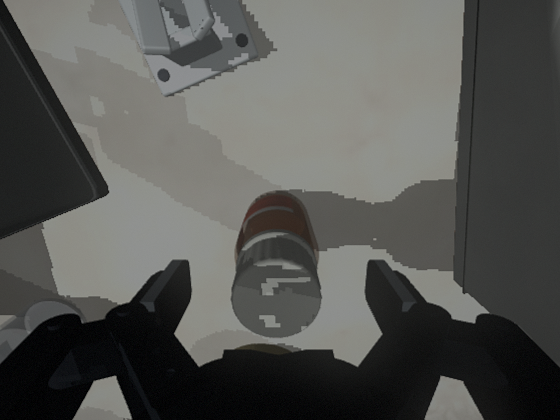

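```bash
python3 -m handwheel '[{"tx":-1,"ty":0,"tz":-2,"ax":0,"ay":0,"az":0,"claw":0.4},{"tx":-1,"ty":0,"tz":-2,"ax":0,"ay":0,"az":0,"claw":0.45},{"tx":-1,"ty":0,"tz":-2,"ax":0,"ay":0,"az":0,"claw":1},{"tx":-1,"ty":0,"tz":-2,"ax":0,"ay":0,"az":0,"claw":1},{"tx":-1,"ty":0,"tz":-2,"ax":0,"ay":0,"az":0,"claw":1},{"tx":-1,"ty":0,"tz":-2,"ax":0,"ay":0,"az":0,"claw":1}]' 60
python3 -m handwheel '[{"tx":0,"ty":0,"tz":10,"ax":0,"ay":0,"az":0,"claw":1},{"tx":0,"ty":0,"tz":40,"ax":0,"ay":0,"az":0,"claw":1},{"tx":0,"ty":0,"tz":80,"ax":0,"ay":0,"az":0,"claw":1},{"tx":0,"ty":0,"tz":130,"ax":0,"ay":0,"az":0,"claw":1},{"tx":0,"ty":0,"tz":180,"ax":0,"ay":0,"az":0,"claw":1},{"tx":0,"ty":0,"tz":230,"ax":0,"ay":0,"az":0,"claw":1},{"tx":0,"ty":0,"tz":230,"ax":0,"ay":0,"az":0,"claw":1}]'
python3 - <<'E'
from h import *
im=capture("wrist")[:,:,::-1]; cv2.imwrite("pics/w13.png",im)
im=capture("scene")[:,:,::-1]; cv2.imwrite("pics/s13.png",im)
o=observe(); print(o['tcp_pos'],o['qpos'])
print(delta([.524,-.085,.307],3.08))
E
```

```text
time: 13.6
tcp_pos: [0.5218, 0.3243, 0.0742]
tool_rot: [3.14, 0.003, 3.081]
contact_force: [-0.2, -1.6, 4.8]
grip_width: 0.0386
time: 14.48
tcp_pos: [0.5242, 0.3258, 0.31]
tool_rot: [3.135, 0.013, 3.081]
contact_force: [1.1, 0.2, -2.9]
grip_width: 0.0388
[0.52121875 0.32419603 0.30319349] [ 4.42292298e-01  1.43304089e-01  1.56367942e+00 -2.93274143e-04
  1.43226379e+00 -1.06791900e+00]
(array([   2.8, -409.2,    3.8]), array([-0.001,  0.002, -0.001]))
```

View pics/w13.png

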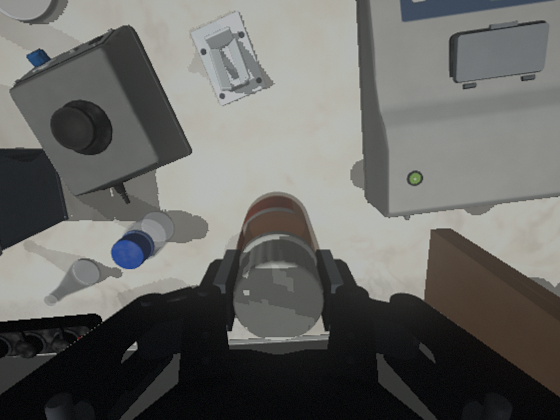

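View pics/s13.png

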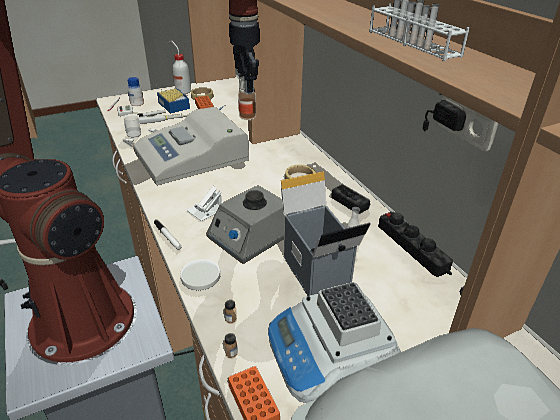

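```bash
python3 -m handwheel '[{"tx":0,"ty":-30,"tz":12,"ax":0,"ay":0,"az":0,"claw":1},{"tx":1,"ty":-80,"tz":17,"ax":0,"ay":0,"az":0,"claw":1},{"tx":1,"ty":-135,"tz":17,"ax":0,"ay":0,"az":0,"claw":1},{"tx":2,"ty":-190,"tz":17,"ax":0,"ay":0,"az":0,"claw":1},{"tx":2,"ty":-245,"tz":17,"ax":0,"ay":0,"az":0,"claw":1},{"tx":3,"ty":-300,"tz":17,"ax":0,"ay":0,"az":0,"claw":1},{"tx":3,"ty":-350,"tz":17,"ax":0,"ay":0,"az":0,"claw":1},{"tx":3,"ty":-385,"tz":17,"ax":0,"ay":0,"az":0,"claw":1}]'
python3 -m handwheel '[{"tx":0,"ty":-15,"tz":0,"ax":0,"ay":0,"az":0,"claw":1},{"tx":0,"ty":-20,"tz":0,"ax":0,"ay":0,"az":0,"claw":1},{"tx":0,"ty":-20,"tz":0,"ax":0,"ay":0,"az":0,"claw":1},{"tx":0,"ty":-20,"tz":0,"ax":0,"ay":0,"az":0,"claw":1}]'
python3 - <<'E'
from h import *
o=observe();im=capture("wrist")[:,:,::-1]; cv2.imwrite("pics/w14.png",im)
print(o['tcp_pos'],o['qpos'])
pb=[.5237,-.0846,-.061]
print(wproj(o,pl(pb,np.array([[-.055,.075,.13],[-.055,-.075,.13],[.055,.075,.13],[.055,-.075,.13]]))))
im=capture("scene")[:,:,::-1]; cv2.imwrite("pics/s14.png",im)
print(delta([.524,-.085,.307],3.08))
E
```

```text
time: 15.58
tcp_pos: [0.5221, -0.0625, 0.3159]
tool_rot: [3.14, -0.005, 3.079]
contact_force: [0.2, -0.5, -2.6]
grip_width: 0.0386
time: 16.08
tcp_pos: [0.5222, -0.0812, 0.3159]
tool_rot: [3.139, -0.005, 3.081]
contact_force: [-0.6, -0.1, -4.1]
grip_width: 0.0387
[ 0.52221511 -0.08124843  0.31590762] [-2.88067249e-01 -4.60211826e-02  1.73735505e+00  1.52262894e-03
  1.45545208e+00 -1.79843741e+00]
[[343.39717578 141.13633896]
 [204.71167429 141.13643056]
 [337.65505083 236.18333993]
 [211.0897643  236.31028732]]
(array([ 1.7, -3.5, -9.2]), array([-0.002, -0.004, -0.001]))
```

View pics/w14.png

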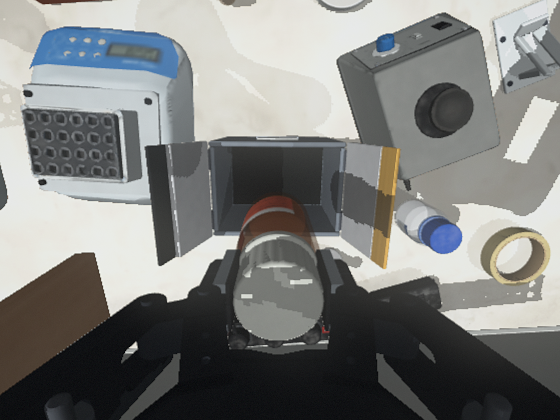

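View pics/s14.png

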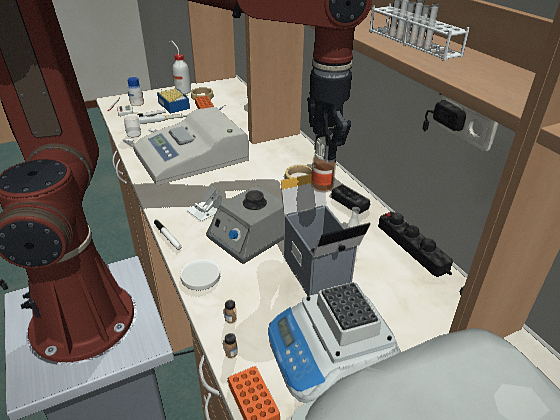

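```bash
python3 -m handwheel '[{"tx":1,"ty":-2,"tz":-30,"ax":0,"ay":0,"az":0,"claw":1},{"tx":1,"ty":-2,"tz":-65,"ax":0,"ay":0,"az":0,"claw":1},{"tx":1,"ty":-2,"tz":-100,"ax":0,"ay":0,"az":0,"claw":1},{"tx":1,"ty":-2,"tz":-135,"ax":0,"ay":0,"az":0,"claw":1},{"tx":1,"ty":-2,"tz":-170,"ax":0,"ay":0,"az":0,"claw":1},{"tx":1,"ty":-2,"tz":-200,"ax":0,"ay":0,"az":0,"claw":1},{"tx":1,"ty":-2,"tz":-215,"ax":0,"ay":0,"az":0,"claw":1},{"tx":1,"ty":-2,"tz":-220,"ax":0,"ay":0,"az":0,"claw":1}]'
python3 -m handwheel '[{"tx":0,"ty":0,"tz":0,"ax":0,"ay":0,"az":0,"claw":1}]'
python3 - <<'E'
from h import *
im=capture("wrist")[:,:,::-1]; cv2.imwrite("pics/w15.png",im)
im=capture("top")[:,:,::-1]; cv2.imwrite("pics/t15.png",im)
print(observe()['tcp_pos'],observe()['contact_force'])
E
```

```text
time: 17.18
tcp_pos: [0.5232, -0.083, 0.0957]
tool_rot: [3.139, -0.005, 3.082]
contact_force: [-0.8, -0.0, -2.9]
grip_width: 0.0388
time: 17.3
tcp_pos: [0.5241, -0.0831, 0.0967]
tool_rot: [3.139, -0.003, 3.082]
contact_force: [0.3, -0.6, -3.4]
grip_width: 0.0386
[ 0.52443761 -0.08331515  0.09719552] [ 0.45357772  0.2333619  -3.98400956]
```

View pics/w15.png

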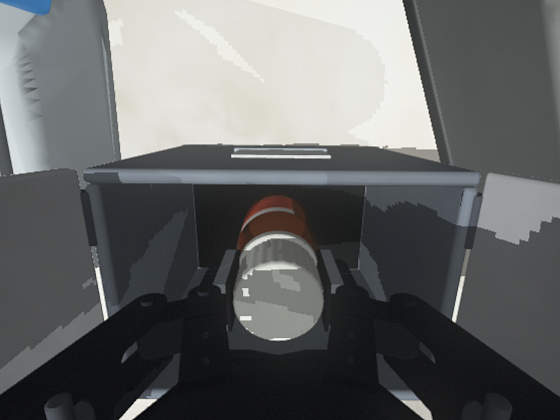

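Centred in the box; lowering slowly to the floor.

```bash
python3 -m handwheel '[{"tx":0,"ty":0,"tz":-6,"ax":0,"ay":0,"az":0,"claw":1},{"tx":0,"ty":0,"tz":-11,"ax":0,"ay":0,"az":0,"claw":1},{"tx":0,"ty":0,"tz":-14,"ax":0,"ay":0,"az":0,"claw":1},{"tx":0,"ty":0,"tz":-16,"ax":0,"ay":0,"az":0,"claw":1},{"tx":0,"ty":0,"tz":-17,"ax":0,"ay":0,"az":0,"claw":1}]'
python3 -m handwheel '[{"tx":0,"ty":0,"tz":-1,"ax":0,"ay":0,"az":0,"claw":1},{"tx":0,"ty":0,"tz":-1,"ax":0,"ay":0,"az":0,"claw":1}]'
```

```text
time: 18.02
tcp_pos: [0.5244, -0.0833, 0.0803]
tool_rot: [3.14, -0.003, 3.082]
contact_force: [-0.9, 1.0, 1.8]
grip_width: 0.0388
time: 18.27
tcp_pos: [0.5247, -0.0834, 0.0803]
tool_rot: [3.14, -0.003, 3.082]
contact_force: [-2.5, 0.9, 4.9]
grip_width: 0.0389
```

```bash
python3 -m handwheel '[{"tx":0,"ty":0,"tz":0,"ax":0,"ay":0,"az":0,"claw":0.2},{"tx":0,"ty":0,"tz":0,"ax":0,"ay":0,"az":0,"claw":0.2},{"tx":0,"ty":0,"tz":0,"ax":0,"ay":0,"az":0,"claw":0.2},{"tx":0,"ty":0,"tz":10,"ax":0,"ay":0,"az":0,"claw":0.2},{"tx":0,"ty":0,"tz":30,"ax":0,"ay":0,"az":0,"claw":0.2},{"tx":0,"ty":0,"tz":60,"ax":0,"ay":0,"az":0,"claw":0.2},{"tx":0,"ty":0,"tz":100,"ax":0,"ay":0,"az":0,"claw":0.2},{"tx":0,"ty":0,"tz":150,"ax":0,"ay":0,"az":0,"claw":0.2}]'
python3 -m handwheel '[{"tx":0,"ty":0,"tz":40,"ax":0,"ay":0,"az":0,"claw":0.5},{"tx":0,"ty":0,"tz":80,"ax":0,"ay":0,"az":0,"claw":1},{"tx":0,"ty":0,"tz":80,"ax":0,"ay":0,"az":0,"claw":1},{"tx":0,"ty":0,"tz":80,"ax":0,"ay":0,"az":0,"claw":1}]'
python3 - <<'E'
from h import *
o=observe();im=capture("wrist")[:,:,::-1]; cv2.imwrite("pics/w16.png",im)
print(o['tcp_pos'],o['qpos'])
im=capture("scene")[:,:,::-1]; cv2.imwrite("pics/s16.png",im)
im=capture("top")[:,:,::-1]; cv2.imwrite("pics/t16.png",im)
E
```

```text
time: 19.27
tcp_pos: [0.5239, -0.0831, 0.2311]
tool_rot: [3.139, -0.004, 3.082]
contact_force: [0.7, -0.2, -0.1]
grip_width: 0.0686
time: 19.77
tcp_pos: [0.5235, -0.083, 0.3108]
tool_rot: [3.139, -0.005, 3.082]
contact_force: [0.5, -0.8, -0.7]
grip_width: 0.0001
[ 0.52353531 -0.08303937  0.31077493] [-2.90521412e-01 -3.98267418e-02  1.74078807e+00  1.35068051e-03
  1.44566570e+00 -1.80159982e+00]
```

View pics/w16.png

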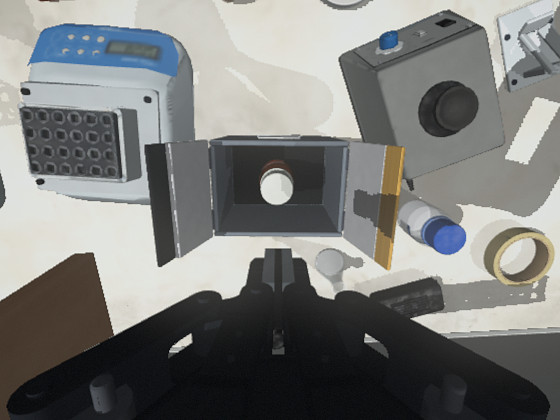

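View pics/s16.png

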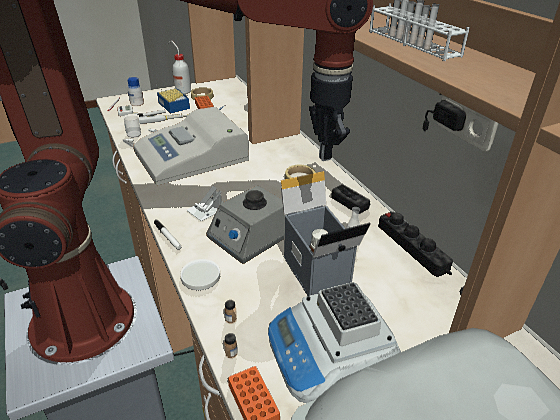

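```bash
python3 - <<'E'
from h import *
print(ray("top",(263,167),.106), ray("top",(322,140),.085))
im=cv2.imread("pics/t16.png");crop(im,305,130,135,105,5,"pics/c16t.png")
for a in np.radians([106,95,85,75,60,45,30,20,10,5,0]):
    t=np.r_[-np.cos(a),np.sin(a)];n=np.r_[np.sin(a),np.cos(a)]
    c=np.r_[.075,.13]+.058*t+.008*n; print(np.degrees(a).round(),c.round(4))
E
```

```text
[0.60453827 0.12818231 0.106     ] [ 6.69342463e-01 -5.80420127e-04  8.50000000e-02]
106.0 [0.0987 0.1835]
95.0 [0.088  0.1871]
85.0 [0.0779 0.1885]
75.0 [0.0677 0.1881]
60.0 [0.0529 0.1842]
45.0 [0.0396 0.1767]
30.0 [0.0288 0.1659]
20.0 [0.0232 0.1574]
10.0 [0.0193 0.148 ]
5.0 [0.0179 0.143 ]
0.0 [0.017 0.138]
```

View pics/c16t.png

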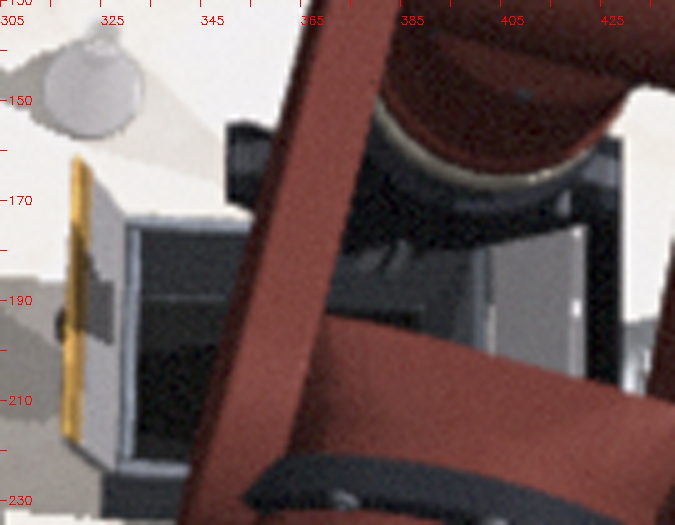

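```bash
python3 -m handwheel '[{"tx":3,"ty":50,"tz":0,"ax":0,"ay":0,"az":0,"claw":1},{"tx":6,"ty":100,"tz":0,"ax":0,"ay":0,"az":0,"claw":1},{"tx":9,"ty":150,"tz":0,"ax":0,"ay":0,"az":0,"claw":1},{"tx":9,"ty":150,"tz":0,"ax":0,"ay":0,"az":0,"claw":1},{"tx":9,"ty":150,"tz":-50,"ax":0,"ay":0,"az":0,"claw":1},{"tx":9,"ty":150,"tz":-100,"ax":0,"ay":0,"az":0,"claw":1},{"tx":9,"ty":150,"tz":-119,"ax":0,"ay":0,"az":0,"claw":1},{"tx":9,"ty":150,"tz":-119,"ax":0,"ay":0,"az":0,"claw":1}]'
python3 - <<'E'
from h import *
o=observe();im=capture("scene")[:,:,::-1]; cv2.imwrite("pics/s17.png",im);crop(im,250,130,140,140,5,"/tmp/a.png");cv2.imwrite("pics/c17.png",cv2.imread("/tmp/a.png")[:600])
im=capture("wrist")[:,:,::-1]; cv2.imwrite("pics/w17.png",im)
print(observe()['tcp_pos'])
E
```

```text
time: 20.92
tcp_pos: [0.5306, 0.0665, 0.1883]
tool_rot: [3.139, -0.012, 3.081]
contact_force: [0.3, -0.3, 0.6]
grip_width: -0.0002
[0.53324528 0.0667035  0.19179299]
```

View pics/c17.png

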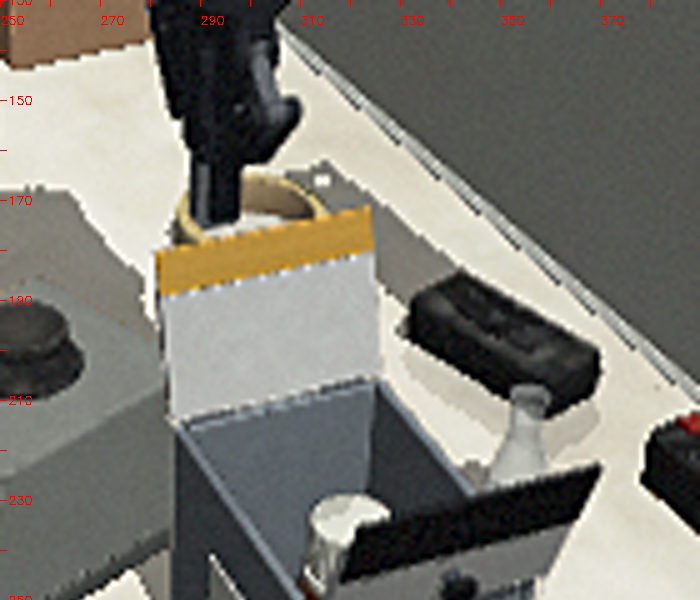

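View pics/w17.png

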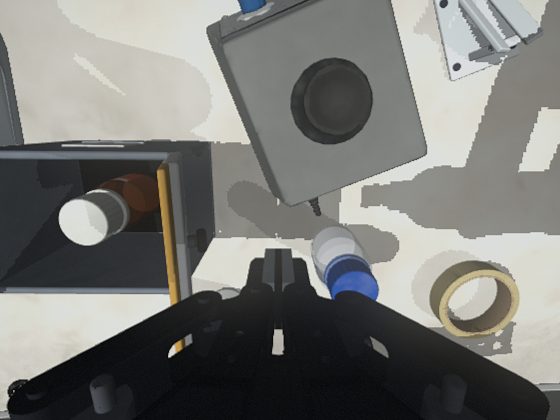

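```bash
python3 -m handwheel '[{"tx":-1,"ty":-20,"tz":0,"ax":0,"ay":0,"az":0,"claw":1},{"tx":-2.5,"ty":-40,"tz":0,"ax":0,"ay":0,"az":0,"claw":1},{"tx":-3,"ty":-50,"tz":0,"ax":0,"ay":0,"az":0,"claw":1},{"tx":-3.5,"ty":-60,"tz":0,"ax":0,"ay":0,"az":0,"claw":1},{"tx":-4,"ty":-68,"tz":0,"ax":0,"ay":0,"az":0,"claw":1},{"tx":-4.5,"ty":-76,"tz":-4,"ax":0,"ay":0,"az":0,"claw":1},{"tx":-5,"ty":-84,"tz":-5,"ax":0,"ay":0,"az":0,"claw":1},{"tx":-5.5,"ty":-92,"tz":-8,"ax":0,"ay":0,"az":0,"claw":1}]'
python3 - <<'E'
from h import *
o=observe();im=capture("scene")[:,:,::-1]; cv2.imwrite("pics/s18.png",im);crop(im,250,130,140,120,5,"pics/c18.png")
im=capture("wrist")[:,:,::-1]; cv2.imwrite("pics/w18.png",im)
print(observe()['tcp_pos'])
E
```

```text
time: 22.02
tcp_pos: [0.5273, -0.0256, 0.1832]
tool_rot: [3.138, -0.006, 3.081]
contact_force: [-0.5, 1.3, -1.2]
grip_width: 0.0
[ 0.52718927 -0.02617784  0.18298966]
```

View pics/c18.png

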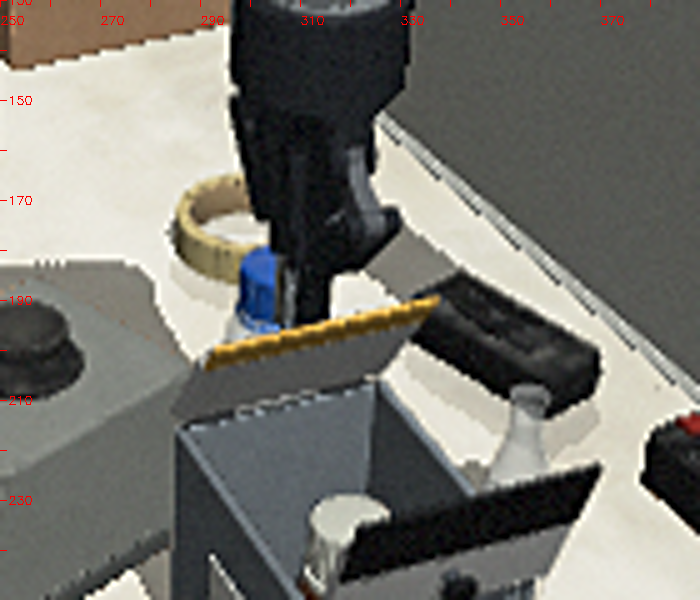

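```bash
python3 -m handwheel '[{"tx":-0.5,"ty":-6,"tz":-3,"ax":0,"ay":0,"az":0,"claw":1},{"tx":-1,"ty":-11,"tz":-6,"ax":0,"ay":0,"az":0,"claw":1},{"tx":-1,"ty":-17,"tz":-12,"ax":0,"ay":0,"az":0,"claw":1},{"tx":-1.5,"ty":-21,"tz":-18,"ax":0,"ay":0,"az":0,"claw":1},{"tx":-1.5,"ty":-27,"tz":-27,"ax":0,"ay":0,"az":0,"claw":1},{"tx":-2,"ty":-31,"tz":-36,"ax":0,"ay":0,"az":0,"claw":1},{"tx":-2,"ty":-32,"tz":-42,"ax":0,"ay":0,"az":0,"claw":1},{"tx":-2,"ty":-33,"tz":-46,"ax":0,"ay":0,"az":0,"claw":1}]'
python3 -m handwheel '[{"tx":0,"ty":0,"tz":-1,"ax":0,"ay":0,"az":0,"claw":1},{"tx":0,"ty":0,"tz":-2,"ax":0,"ay":0,"az":0,"claw":1}]'
```

```text
time: 23.12
tcp_pos: [0.5249, -0.0589, 0.1377]
tool_rot: [3.138, -0.008, 3.08]
contact_force: [-7.3, 2.8, 18.7]
grip_width: -0.0001
time: 23.38
tcp_pos: [0.5249, -0.0589, 0.1378]
tool_rot: [3.138, -0.009, 3.081]
contact_force: [-6.5, 0.3, 14.4]
grip_width: -0.0
```

```bash
python3 -m handwheel '[{"tx":0,"ty":0,"tz":20,"ax":0,"ay":0,"az":0,"claw":1},{"tx":0,"ty":0,"tz":60,"ax":0,"ay":0,"az":0,"claw":1},{"tx":0,"ty":0,"tz":110,"ax":0,"ay":0,"az":0,"claw":1},{"tx":0,"ty":0,"tz":150,"ax":0,"ay":0,"az":0,"claw":1},{"tx":0,"ty":0,"tz":150,"ax":0,"ay":0,"az":0,"claw":1}]'
python3 - <<'E'
from h import *
o=observe();im=capture("scene")[:,:,::-1]; cv2.imwrite("pics/s19.png",im);crop(im,260,150,130,115,6,"/tmp/a.png");cv2.imwrite("pics/c19.png",cv2.imread("/tmp/a.png")[:600])
im=capture("wrist")[:,:,::-1]; cv2.imwrite("pics/w19.png",im)
print(observe()['tcp_pos'])
E
```

```text
time: 24.0
tcp_pos: [0.5275, -0.0594, 0.2926]
tool_rot: [3.14, -0.0, 3.081]
contact_force: [1.7, 0.1, -0.7]
grip_width: 0.0001
[ 0.52482469 -0.05877786  0.2876263 ]
```

View pics/c19.png

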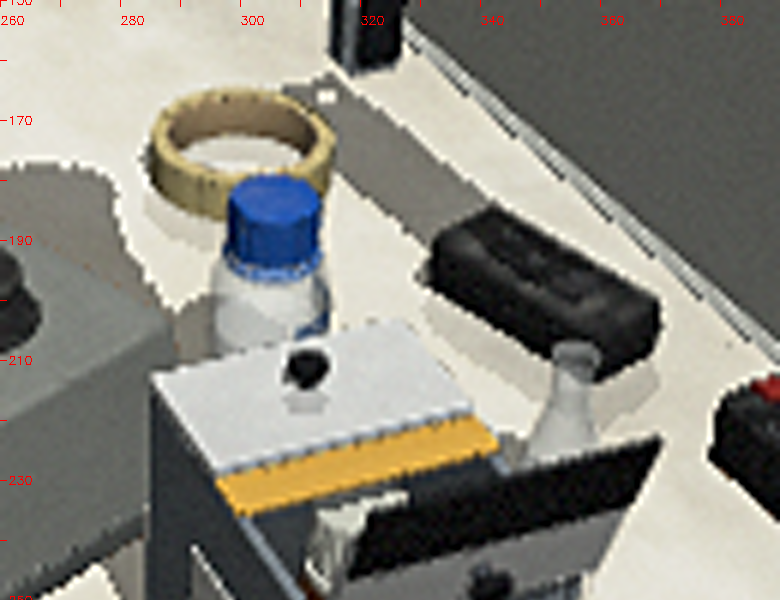

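View pics/w19.png

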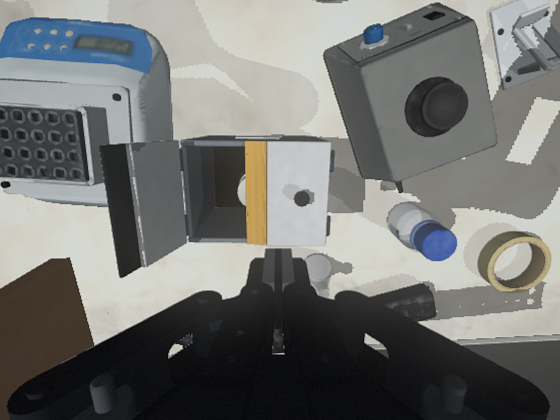

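```bash
python3 -m handwheel '[{"tx":-2,"ty":-50,"tz":5,"ax":0,"ay":0,"az":0,"claw":1},{"tx":-5,"ty":-100,"tz":5,"ax":0,"ay":0,"az":0,"claw":1},{"tx":-8,"ty":-150,"tz":5,"ax":0,"ay":0,"az":0,"claw":1},{"tx":-10,"ty":-176,"tz":5,"ax":0,"ay":0,"az":0,"claw":1},{"tx":-10,"ty":-176,"tz":5,"ax":0,"ay":0,"az":0,"claw":1},{"tx":-10,"ty":-176,"tz":-40,"ax":0,"ay":0,"az":0,"claw":1},{"tx":-10,"ty":-176,"tz":-80,"ax":0,"ay":0,"az":0,"claw":1},{"tx":-10,"ty":-176,"tz":-97,"ax":0,"ay":0,"az":0,"claw":1}]'
python3 -m handwheel '[{"tx":0,"ty":0,"tz":0,"ax":0,"ay":0,"az":0,"claw":1}]'
python3 - <<'E'
from h import *
o=observe();im=capture("scene")[:,:,::-1]; cv2.imwrite("pics/s20.png",im);crop(im,270,130,130,115,6,"/tmp/a.png");cv2.imwrite("pics/c20.png",cv2.imread("/tmp/a.png")[:600])
im=capture("wrist")[:,:,::-1]; cv2.imwrite("pics/w20.png",im)
print(observe()['tcp_pos'],o['qpos'])
E
```

```text
time: 25.1
tcp_pos: [0.5125, -0.232, 0.1862]
tool_rot: [3.134, -0.016, 3.082]
contact_force: [-0.3, 0.4, -0.6]
grip_width: -0.0001
time: 25.22
tcp_pos: [0.5117, -0.2307, 0.1846]
tool_rot: [3.132, -0.019, 3.083]
contact_force: [0.5, -0.6, 1.5]
grip_width: 0.0001
[ 0.51288225 -0.23152829  0.18670727] [-5.48254055e-01  1.40767797e-01  1.79282946e+00 -4.56630625e-04
  1.22906783e+00 -2.06011080e+00]
```

View pics/c20.png

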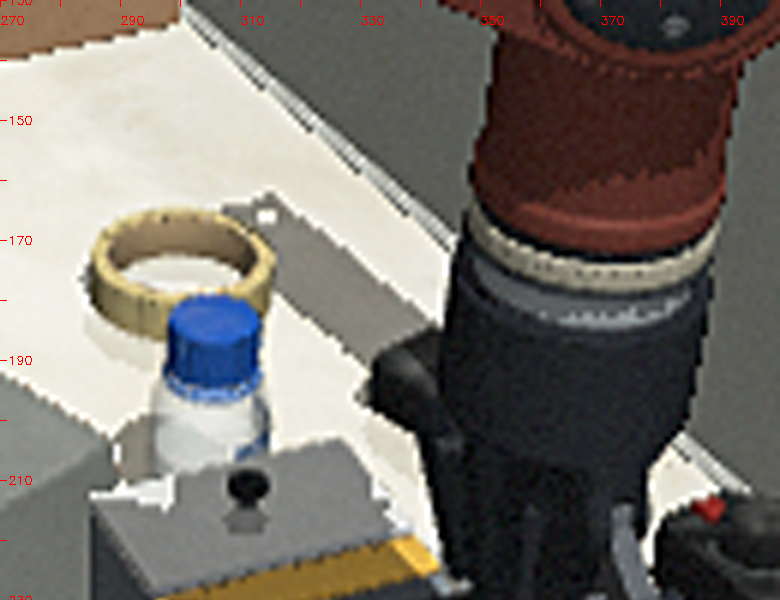

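View pics/w20.png

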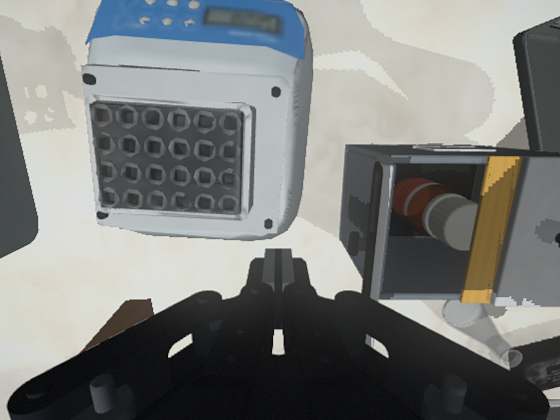

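```bash
python3 -m handwheel '[{"tx":1,"ty":20,"tz":2,"ax":0,"ay":0,"az":0,"claw":1},{"tx":2.5,"ty":40,"tz":4,"ax":0,"ay":0,"az":0,"claw":1},{"tx":3,"ty":50,"tz":4,"ax":0,"ay":0,"az":0,"claw":1},{"tx":3.5,"ty":60,"tz":4,"ax":0,"ay":0,"az":0,"claw":1},{"tx":4,"ty":68,"tz":4,"ax":0,"ay":0,"az":0,"claw":1},{"tx":4.5,"ty":76,"tz":2,"ax":0,"ay":0,"az":0,"claw":1},{"tx":5,"ty":84,"tz":0,"ax":0,"ay":0,"az":0,"claw":1},{"tx":5.5,"ty":92,"tz":-3,"ax":0,"ay":0,"az":0,"claw":1}]'
python3 - <<'E'
from h import *
o=observe();im=capture("scene")[:,:,::-1]; cv2.imwrite("pics/s21.png",im);crop(im,270,150,130,115,6,"/tmp/a.png");cv2.imwrite("pics/c21.png",cv2.imread("/tmp/a.png")[:600])
im=capture("wrist")[:,:,::-1]; cv2.imwrite("pics/w21.png",im)
print(observe()['tcp_pos'],o['qpos'])
E
```

```text
time: 26.32
tcp_pos: [0.5183, -0.1391, 0.1833]
tool_rot: [3.134, -0.016, 3.083]
contact_force: [-0.2, 0.0, -0.3]
grip_width: -0.0
[ 0.51778163 -0.13839307  0.18278984] [-0.39427687  0.08774414  1.85410885  0.00220944  1.21736085 -1.90673727]
```

View pics/c21.png

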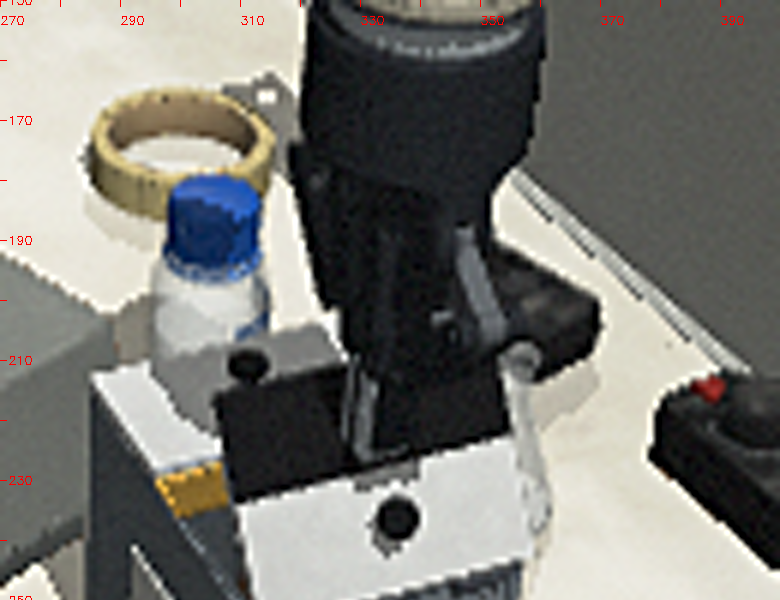

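View pics/w21.png

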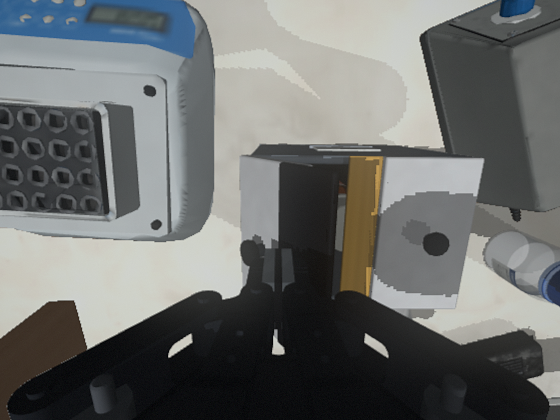

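```bash
python3 -m handwheel '[{"tx":1,"ty":6,"tz":-3,"ax":0,"ay":0,"az":0,"claw":1},{"tx":1.5,"ty":11,"tz":-6,"ax":0,"ay":0,"az":0,"claw":1},{"tx":2,"ty":17,"tz":-12,"ax":0,"ay":0,"az":0,"claw":1},{"tx":2.5,"ty":21,"tz":-18,"ax":0,"ay":0,"az":0,"claw":1},{"tx":3,"ty":26,"tz":-27,"ax":0,"ay":0,"az":0,"claw":1},{"tx":3,"ty":29,"tz":-36,"ax":0,"ay":0,"az":0,"claw":1},{"tx":3,"ty":30,"tz":-42,"ax":0,"ay":0,"az":0,"claw":1},{"tx":3,"ty":31,"tz":-46,"ax":0,"ay":0,"az":0,"claw":1}]'
python3 -m handwheel '[{"tx":0,"ty":0,"tz":-1,"ax":0,"ay":0,"az":0,"claw":1},{"tx":0,"ty":0,"tz":-2,"ax":0,"ay":0,"az":0,"claw":1}]'
```

```text
time: 27.42
tcp_pos: [0.5207, -0.1078, 0.1386]
tool_rot: [3.133, -0.019, 3.084]
contact_force: [-8.8, 0.5, 22.6]
grip_width: 0.0
time: 27.68
tcp_pos: [0.5206, -0.1079, 0.1388]
tool_rot: [3.133, -0.02, 3.084]
contact_force: [-6.2, 2.2, 14.9]
grip_width: -0.0
```

```bash
python3 -m handwheel '[{"tx":0,"ty":0,"tz":20,"ax":0,"ay":0,"az":0,"claw":1},{"tx":0,"ty":0,"tz":60,"ax":0,"ay":0,"az":0,"claw":1},{"tx":0,"ty":0,"tz":110,"ax":0,"ay":0,"az":0,"claw":1},{"tx":0,"ty":0,"tz":150,"ax":0,"ay":0,"az":0,"claw":1},{"tx":-40,"ty":-40,"tz":170,"ax":0,"ay":0,"az":0,"claw":1},{"tx":-40,"ty":-90,"tz":170,"ax":0,"ay":0,"az":0,"claw":1},{"tx":-40,"ty":-120,"tz":170,"ax":0,"ay":0,"az":0,"claw":1},{"tx":-40,"ty":-120,"tz":170,"ax":0,"ay":0,"az":0,"claw":1}]'
python3 - <<'E'
from h import *
im=capture("scene")[:,:,::-1]; cv2.imwrite("pics/s22.png",im);crop(im,260,165,125,95,6,"pics/c22.png")
im=capture("wrist")[:,:,::-1]; cv2.imwrite("pics/w22.png",im)
print(observe()['tcp_pos'])
E
```

```text
time: 28.68
tcp_pos: [0.4801, -0.2297, 0.3084]
tool_rot: [3.133, -0.021, 3.081]
contact_force: [0.1, -0.2, 0.6]
grip_width: 0.0002
[ 0.48033008 -0.22760722  0.30826331]
```

View pics/c22.png

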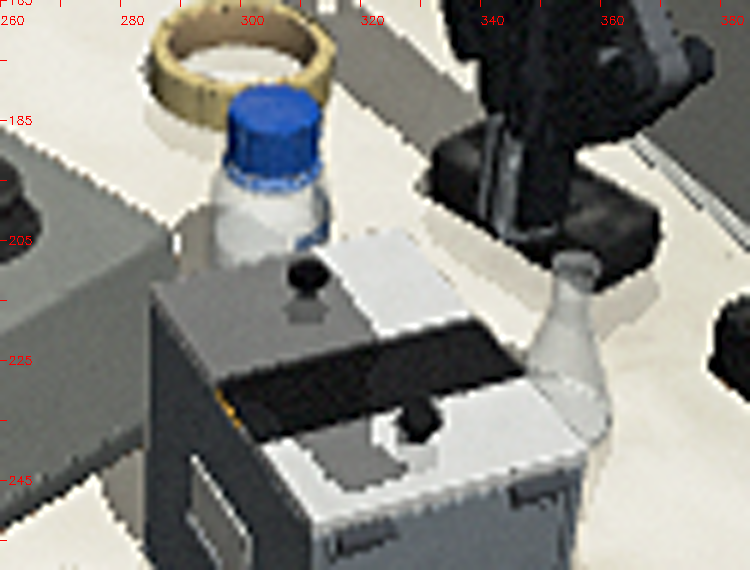

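View pics/s22.png

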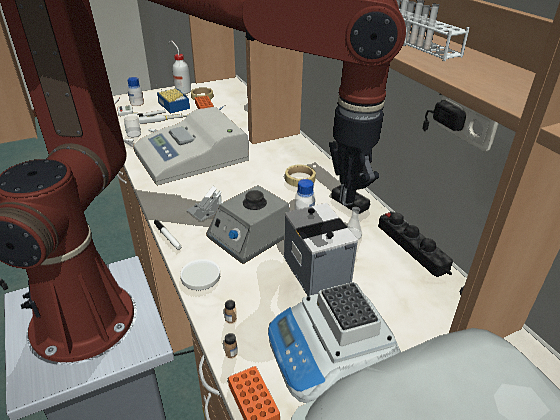

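```bash
python3 - <<'E'
from h import *
pb=[.5237,-.083,-.061]
P=np.array([[-.055,.010,.139],[.055,.010,.139],[-.055,-.030,.139],[-.055,.012,.138],[.055,.012,.138]])
print(proj("scene",pl(pb,P))); P[:2,2]+=.004; print(proj("scene",pl(pb,P))[:2])
im=cv2.imread("pics/s22.png");crop(im,285,205,70,50,11,"pics/c23.png")
E
```

```text
[[295.500931   228.07569423]
 [339.08418783 216.93612608]
 [303.15402595 238.77277402]
 [295.11597161 227.91005439]
 [338.62820773 216.79756082]]
[[295.5575008  226.6587088 ]
 [339.23291226 215.54317485]]
```

View pics/c23.png

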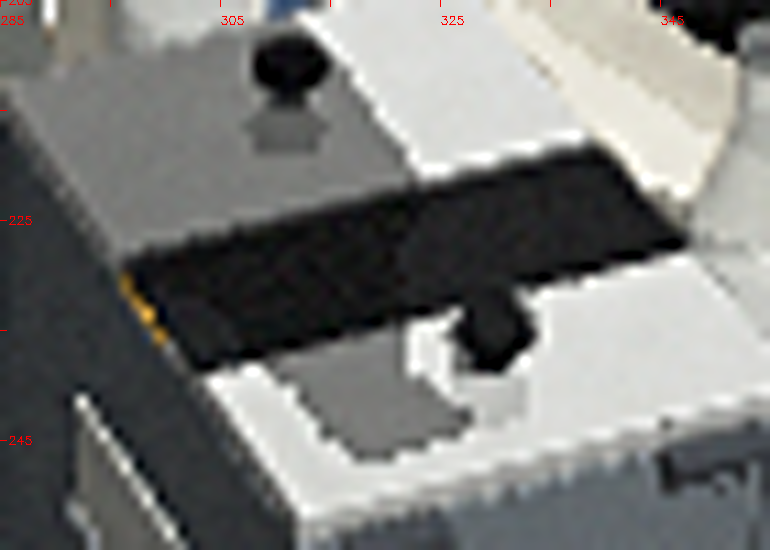

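```bash
python3 -c "
from rig import *
print(finish_job())"
```

```text
the job is handed in; nothing more can be done
None
```

The job is handed in and looks complete: the amber bottle is in the dark box and both leaves are shut. `finish_job()` reports no verdict, so this rests on my own checks. The clock stood at about 29 s of the 64 s allowed.

- **Bottle on the worktop:** I gripped the leaning bottle by its body, stood it on the free worktop, let go and checked it stood upright. The wrist reached its joint limits, so I could only bring the bottle to about 17° from vertical. Pressing it against the table did not straighten it. I released it on its lower edge and it rocked upright on its own.
- **Bottle in the box:** I took it by the cap with the tool vertical, lowered it until it touched the floor at 5 N, released it and backed off. The wrist picture showed it upright near the middle of the box. I could not see it again once the leaves were shut.
- **Leaves:** I shut the stepped leaf first, while the strip leaf was still about 107° open, and then the strip leaf. Each was pressed down with about 15–20 N. The fingertips stopped at 137.8 mm and 138.8 mm, against 138 and 139 mm expected for fully shut leaves.
- **Last check:** The final scene picture shows the black strip lapping over the brass lip, with its edge within about 1 pixel of the predicted shut position. The blue-capped bottle and the flask are standing, and the arm is clear of everything.

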